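Rack the rinsed spotting tiles to dry

TASK

Get the wire drying rack ready: push the knob end of its keeper bar round the pin until it rests fully open on its stop, and turn the loose drip tray end for end and slide it tail first fully home between the guide rails under the rack. Only then lift every porcelain tile out of the rinse trough and stand each upright in a slot of the rack, down on the ledges, letting none fall over. Last, push the keeper bar back over the tiles until it is fully closed on its stop, with the tray still fully home and the other things on the bench left where they are.

Things in the scene. Friction and masses are not known exactly. Their poses are not given: they have to be found in the camera images.
- rack: Stainless wire drying rack, fixed. Origin at bench level under its middle; x is the way the drip tray slides in, y across, z up. All sizes in mm. Two ledges along x (x -86 to 86, top at z 42, y 26 to 62 on both sides) carry the tiles; outer lips 12 high, inner faces at y +-60. Open between the ledges. Pin post 20 x 30, 129 high, at x 100.
- rack_slots (a point): Middle of the tile slots, at ledge height (z 42 of the rack; axes as the rack's). Nine wire hoops 7 mm thick (across y, y +-45, tops 41.5 above the ledges) stand every 19 mm from x -76 to 76 and leave eight slots 12 wide, centred at x = +-9.5, +-28.5, +-47.5, +-66.5. A tile stands across in any slot, 110 edge along y, middle at y 0. Every other slot leaves finger room.
- rack_mouth (a point): Middle of the mouth of the guide rails, at bench level, x = -106 of the rack; axes as the rack's. Two walls 36 mm high, inner faces at y +-32, run from x -86 to 86 of the rack below the ledges; between x -86 and this mouth they flare out to y +-40. The ledges (underside z 36) overhang the walls inwards to y +-26, so the tray can enter only here, moving along +x.
- tray_home (a point): Where the tray's origin lies when it is fully home: x = -21, y = 0, z = 0 mm of the rack; axes as the rack's, and the tray's axes then agree with them. The tray's front plate then touches the flared ends of the guide walls.
- rack_pin (a point): The pin about which the keeper bar swings, at the bar's upper face: x = 100, y = 0, z = 136 mm of the rack. Axis vertical. The open stop is a small rubber peg beside it.
- rack_stop (a point): Rubber face of the closed stop, where the bar's edge rests when closed: x = -92, y = 9.5, z = 139 mm of the rack. It ends a bracket 12 mm wide (along x), z 130 to 148, that comes in from an upright at y = 62.
- bar (a joint): Angle (rad) of the keeper bar, a flat level strip 234 mm long, 18 wide, 5 thick (z 131 to 136), hinged on the pin, 9 mm above the tops of seated tiles. 0: closed, lying from the pin along the rack's middle line to the mouth, on its stop. It grows as the knob end swings to the rack's -y side, counterclockwise from above, to 1.3: on the open stop. It stays where left; about 1 N at the knob moves it.
- bar_knob (a point): Centre of the top of the grey plastic knob at the bar's free end, an upright cylinder 18 mm across and 34 mm high (z 136 to 170 mm), 205 mm from the pin's axis. The strip ends 15 mm beyond it.
- tray: Loose aluminium drip tray, about 0.2 kg. Origin under the middle of its trough-shaped body; x points to its plain tail, the end that enters the rack. Body 170 mm long (x -85 to 85), 58 wide (3 mm walls, outside at y +-29), 30 high, open on top. Balances about 10 mm on the tab's side of the origin. At the start its tab end points roughly to the rack, so it must be turned round.
- tray_plate (a point): Middle of the tray's front plate: x = -87, y = 0, z = 17 mm of the tray. The plate is 4 mm thick, 96 wide, 34 high, too wide for the guide rails. From it a tongue 30 wide (z 17 to 23) runs out to the tab.
- tray_tab (a point): Middle of the outer face of the tray's upright tab, to push or hold: x = -152, y = 0, z = 17 mm of the tray. The tab is 8 mm thick, 44 wide, 34 high (from the bench up).
- trough: White plastic rinse trough, fixed. Origin at bench level under its middle; outside 168 mm along x, 130 along y, 45 high; inner floor at z = 6 mm. Four grooves 12 mm wide across y in the side walls, centred at x = -57, -19, 19, 57 mm.
- tile1: White glazed porcelain spotting tile with twelve wells on one face, about 0.18 kg: 110 mm wide (x), 9 thick (y), 80 high (z). Origin at the middle of its lower edge; stands upright in a groove of the trough at the start (or is absent). All tiles are alike.
- tile2: White glazed porcelain spotting tile with twelve wells on one face, about 0.18 kg: 110 mm wide (x), 9 thick (y), 80 high (z). Origin at the middle of its lower edge; stands upright in a groove of the trough at the start (or is absent). All tiles are alike.
- tile3: White glazed porcelain spotting tile with twelve wells on one face, about 0.18 kg: 110 mm wide (x), 9 thick (y), 80 high (z). Origin at the middle of its lower edge; stands upright in a groove of the trough at the start (or is absent). All tiles are alike.
- tile4: White glazed porcelain spotting tile with twelve wells on one face, about 0.18 kg: 110 mm wide (x), 9 thick (y), 80 high (z). Origin at the middle of its lower edge; stands upright in a groove of the trough at the start (or is absent). All tiles are alike.
- beaker: Bystander: glass beaker, 72 mm across, 95 high. Origin under its middle.
- dishes: Bystander: three stacked culture dishes, 92 mm across, 37 high together. Origin under the middle.
- washbottle: Bystander: plastic wash bottle, 66 mm across, 210 high with its spout. Origin under its middle.
- jar: Bystander: small amber jar, 60 mm across, 100 high. Origin under its middle.
- brush: Bystander: bottle brush lying flat, about 235 mm long, 25 thick, bristles towards its +x. Origin at bench level near its middle.
Not all that is in view belongs to the job. Leave any black look-alike of the tile4 alone.

How it is judged (in metres and radians):
On the way, in this order (a step that is already met when the one before it is completed fails the run):
1. the keeper bar rests fully open and the drip tray is fully home between the guide rails, tail first, with every tile still away from the rack (value of joint bar above 1.22 rad and x of tray in the frame of rack between -0.026 and -0.012 m and y of tray in the frame of rack between -0.006 and 0.006 m and z of tray in the frame of rack below 0.006 m and x of tray_tab in the frame of rack below -0.16 m and horizontal distance between each of tile1, tile2, tile3, tile4 and rack above 0.15 m), for 0.2 s.
2. every tile that was in the trough stands upright in a slot of the rack, down on the ledges (z of tile1 in the frame of rack between 0.036 and 0.047 m and x of tile1 in the frame of rack between -0.076 and 0.076 m and y of tile1 in the frame of rack between -0.012 and 0.012 m and angle between each of tile1, tile2, tile3, tile4's own z axis and vertical below 0.2 rad and z of tile2 in the frame of rack between 0.036 and 0.047 m and x of tile2 in the frame of rack between -0.076 and 0.076 m and y of tile2 in the frame of rack between -0.012 and 0.012 m and z of tile3 in the frame of rack between 0.036 and 0.047 m and x of tile3 in the frame of rack between -0.076 and 0.076 m and y of tile3 in the frame of rack between -0.012 and 0.012 m and z of tile4 in the frame of rack between 0.036 and 0.047 m and x of tile4 in the frame of rack between -0.076 and 0.076 m and y of tile4 in the frame of rack between -0.012 and 0.012 m), for 0.2 s.
At the end, for the whole second after the job is handed in: Every tile present stands upright (within 0.2 rad) in the rack, its lower edge on the ledges (within 5 mm of height 42 mm) and within 12 mm of the rack's middle line; the tray is home within 5 mm; the keeper bar is closed against its stop within 0.04 rad; all at rest (all of step 2 and x of tray in the frame of rack between -0.026 and -0.012 m and y of tray in the frame of rack between -0.006 and 0.006 m and z of tray in the frame of rack below 0.006 m and x of tray_tab in the frame of rack below -0.16 m and value of joint bar below 0.04 rad and linear speed of each of tile1, tile2, tile3, tile4, tray below 0.02 m/s); the robot touches nothing.
It fails at once if a tile fell over (angle between any of tile1, tile2, tile3, tile4's own z axis and vertical above 0.8 rad).
It fails at once if a bystander was shifted by more than 3 cm (distance of any of beaker, dishes, washbottle, jar, brush from where it was at the start of the episode above 0.03 m).
Of tile1, tile2, tile3, tile4 only 2 to 4 are there at a start; the rules pass over those that are not, and their reading is None.
At some moment in a run one of tray may be knocked a few centimetres aside while the robot is not near it.
It also fails if it takes over 210 s, if anything falls off the work surface, if the arm or the gripper's body presses on something with over 40 N, if the wrist force passes 120 N, or if a joint passes its speed limit or range.

ROBOT

A 7-joint arm with a two-finger parallel gripper is mounted at the origin on the work surface. World frame = base frame: x ahead of the robot, y to its left, z up, the work surface at z = 0. Lengths are in mm, angles in rad, forces in N, time in s.
With the tool pointing down it reaches from about 400 to 875 mm from the base axis. Payload 4.4 kg.
Tool frame: the origin (TCP) lies at the very end of the fingers, on their centre line; the grasp point (between the pads) lies 19 mm behind it; y points along the fingers, x is the direction in which the jaws open and shut, and the axes are right-handed (so a half turn about y gives the same grasp; the last joint's range is limited). The gripper opens to 85 mm and grips with 20 to 120 N. Pads are 22 mm wide; open, the fingers measure 114 mm over their backs; the gripper's body (76 mm by 85 mm) begins 54 mm behind the grasp point. The pads swing forward as they close: fully open they stand 13 mm farther back than shut.
Start: joints at [1.159, 0.628, 0.038, 1.517, -0.027, 0.996, -0.02], TCP at [220.345, -611.527, 231.313] pointing down, gripper open.
Joint ranges: [-3.06, 3.06], [-0.37, 2.12], [-1.25, 1.32], [0.18, 2.47], [-1.1, 4.24], [0.23, 1.98], [-2.94, 2.94]. Speed limits (rad/s): [2.57, 2.57, 3.14, 3.14, 3.14, 3.14, 3.14].

INTERFACE

Orientations are given as [roll, pitch, yaw] about the fixed x, y, z axes, in that order (R = Rz(yaw) Ry(pitch) Rx(roll)).
In Python, from cell import ctrl, get_image, nets gives the robot as it stands. The module is installed in compiled form; this text tells all that it offers.
- The arm moves only by the tool step_arm, never from a script. Its argument "moves" is text: rows parted by semicolons, each of 7 numbers parted by spaces: the shift along the tool's x, y, z normalised to -1 to 1, where 1 is 0.05 m, then the turn, a rotation vector about the tool's x, y, z normalised to -1 to 1, where 1 is 0.12 rad, then the opening, from 0 (shut) to 1 (fully open). A call has 1 to 20 rows; each row shifts and turns the commanded pose from where the row before left it, along the tool's axes as they then stand; what a row does not reach is not made up. A row lasts 1/10 s, in which the tool goes at most 50 mm and 8.59 degrees, less where a joint would pass 70% of its speed; a pose out of reach is approached as far as the arm can. A call with a number of a shift or a turn outside -1 to 1 is refused whole. A call with a gripper value outside its range is refused whole. The fingers move at their own pace and stop on an object; the grip force is fixed at half the most. Time passes only in rows, so rows that do not move let the fingers close. It gives the time, the measured TCP pose, the force and the opening at its end, in the units of the state.
- ctrl.read_state(): the state, without advancing time (a new reading comes with each control period).
- get_image(name): name is "side" or "top" or "wrist"; returns a dict with "color" (480x640x3 uint8, blue, green, red), "vertical_fov" (degrees; the focal length in pixels is half the picture's height over the tangent of half this angle, whatever the lens; pixels are square), "cx", "cy" (the principal point, pixels), "k1" (the pictures are not rectified: a ray, as slopes to the right and down, at radius r is drawn at 1 + k1 r^2 times it, then the intrinsics apply), "R" (3x3) and "t" (3): a world point X has camera coordinates R X + t; the wrist camera has in their place "T_tool_cam" (4x4, takes a point from camera to tool coordinates, whose origin is the TCP and whose axes are the tool frame's). Camera axes: x right, y down, z forward; pixel columns grow to the right and rows downward; lengths in mm; the calibration is good to about 2 mm. A picture is of the moment at which its call begins: read the wrist's pose just before it. There is no depth.
- ctrl.finish_job(): hands the job in, once; it reports no verdict.
Trained networks look in a picture, given as the dict that the camera call returned (one of the last four; its "shot" number tells which), for a name from the list of things; names that differ only in an ending like _2 or _b are one class to them, and where a whole thing is asked for, a point or a joint stands for the part that bears it (a point fixed in the world has none). Each returns a list of dicts, best first, with "conf" (0 to 1); they miss things now and then, are a little off and sometimes report something else, mostly with a low value. They report only what shows in the picture. A call takes as long as a camera call. They do not tell look-alikes from the thing itself.
- nets.find_in(picture, target): "position" ([x, y, z] in mm, in world coordinates, good to about 4 mm: the middle of the surface that is visible of it).
- nets.cut_out(picture, target): "pixels" (480x640 bool, what is visible of it).
- nets.place_of(picture, target): "position" ([x, y, z] in mm, in world coordinates, good to about 4 mm: a listed point, or the origin of a listed thing).
The state is a dict: "clock": time; "qpos": joint angles; "qd": joint speeds; "tau": joint torques, N m; "eef_pos": TCP position; "tool_rot": TCP orientation; "force": force on the tool from outside, world axes, zero at the start; "torque": the same for the moment, N m; "width": finger opening in mm.
Only numpy, scipy, OpenCV 4.12 (cv2) and the standard library are available. Lean on these libraries where they do the work, as an engineer would, in place of code of your own. Each camera call takes 0.05 s, during which the arm holds its last target.

## Working session

There is one attempt and no reset: what is moved stays moved. The work goes in short steps, Python scripts to look and compute and a tool call to move; the robot and the scene stay as the last step left them, time stands still between calls to the robot, and variables do not carry over. Pictures are saved under pics/ and viewed, and the job is handed in when it is done.

Besides the shell and the picture viewer there is one more tool, called after ">>>" as name(argument=value, ...), one argument or row to a line, values as JSON. step_arm: Moves the arm, as the interface text tells. Scaled input: -1 to 1 covers 0.05 m each way for a shift and 0.12 rad each way for a turn. Its arguments: {"type":"object","properties":{"moves":{"type":"string"}},"required":["moves"]}

```bash
ls; mkdir -p pics
python3 - <<'E'
from cell import ctrl,get_image,nets
import cv2
s=ctrl.read_state();print(s)
for n in["top","side","wrist"]:
    p=get_image(n);cv2.imwrite(f"pics/{n}0.png",p["color"]);print(n,{k:v for k,v in p.items() if k!="color"})
E
```

```text
pics
{'clock': 0.0, 'qpos': array([ 1.15919601,  0.62935164,  0.03847602,  1.51837435, -0.02699201,
        0.99627741, -0.02000226]), 'qd': array([-4.10966218e-04,  1.27282775e-03, -5.15626491e-05,  1.04462666e-03,
        6.22596160e-04, -1.32592132e-03, -1.67284242e-04]), 'tau': array([-3.09032121e-04, -5.63417065e+01,  1.22705709e+00, -1.93453163e+01,
        1.12789779e-02,  1.04534862e-02, -2.13554154e-05]), 'eef_pos': array([ 220.11274761, -610.93582855,  230.38410521]), 'tool_rot': array([-1.57084836,  0.00189111, -1.22502167]), 'force': array([0.30399973, 0.65864873, 0.35838407]), 'torque': array([ 0.03472732, -0.03320115,  0.00802656]), 'width': 85.33502288038862}
top {'vertical_fov': 48.91697073032318, 'cx': 321.4183853646743, 'cy': 246.7923523521825, 'k1': 0.003987562146745271, 'R': array([[-0.07184018, -0.99740644, -0.00440291],
       [-0.97072392,  0.07093135, -0.22948599],
       [ 0.2292031 , -0.0122123 , -0.97330201]]), 't': array([  42.11118475,  530.08720209, 1304.84395072]), 'shot': 1}
side {'vertical_fov': 46.27545492344023, 'cx': 316.44062251768116, 'cy': 242.7297160367471, 'k1': -0.1547137251154071, 'R': array([[-0.9995838 , -0.02857669,  0.00394844],
       [-0.02277177,  0.69758447, -0.71614059],
       [ 0.01771056, -0.71593245, -0.69794488]]), 't': array([ 479.94920077,   93.15126878, 1643.51251519]), 'shot': 2}
wrist {'vertical_fov': 62.297810595046045, 'cx': 317.9655773666705, 'cy': 241.91134724256642, 'k1': 0.010224266560270237, 'T_tool_cam': array([[ 9.99999699e-01, -7.71589300e-04,  7.83867800e-05,
         1.00993273e+00],
       [-3.13547069e-04, -3.09770949e-01,  9.50811159e-01,
        -1.43237076e+02],
       [-7.09353769e-04, -9.50810898e-01, -3.09771098e-01,
         7.80978141e+01],
       [ 0.00000000e+00,  0.00000000e+00,  0.00000000e+00,
         1.00000000e+00]]), 'shot': 3}
```

View pics/top0.png

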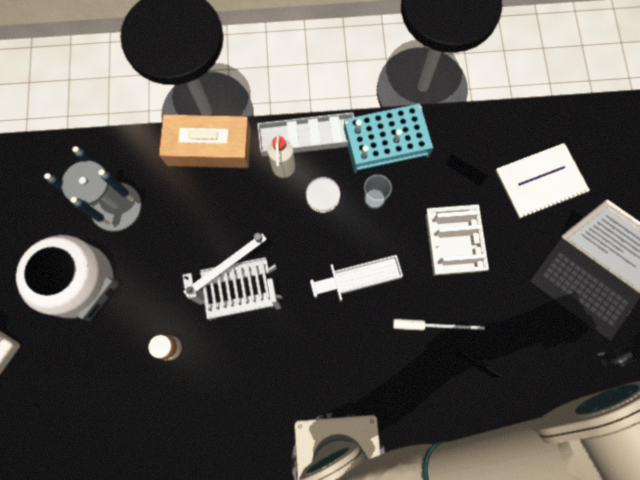

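View pics/side0.png

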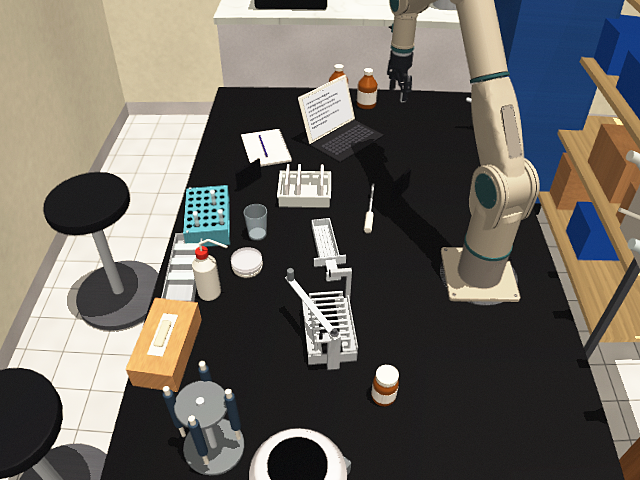

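View pics/wrist0.png

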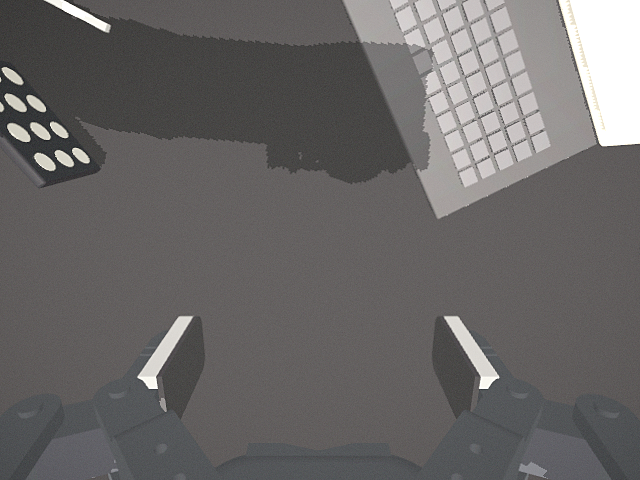

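```bash
cat > h.py <<'E'
from cell import ctrl,get_image,nets
import numpy as np,cv2
from scipy.spatial.transform import Rotation as Ro
def ray(p,uv,s=None):
    f=240/np.tan(np.radians(p["vertical_fov"]/2)); d=np.array([(uv[0]-p["cx"])/f,(uv[1]-p["cy"])/f])
    x=d.copy()
    for _ in range(20): x=d/(1+p["k1"]*(x@x))
    v=np.array([x[0],x[1],1.])
    if "R" in p: return -p["R"].T@p["t"], p["R"].T@v
    T=p["T_tool_cam"]; Rt=Ro.from_euler("xyz",s["tool_rot"]).as_matrix()
    return Rt@T[:3,3]+s["eef_pos"], Rt@(T[:3,:3]@v)
def at_z(p,uv,z,s=None):
    o,d=ray(p,uv,s); return o+d*(z-o[2])/d[2]
def proj(p,X,s=None):
    X=np.asarray(X,float)
    if "R" in p: c=p["R"]@X+p["t"]
    else:
        T=p["T_tool_cam"]; Rt=Ro.from_euler("xyz",s["tool_rot"]).as_matrix()
        c=T[:3,:3].T@(Rt.T@(X-s["eef_pos"])-T[:3,3])
    f=240/np.tan(np.radians(p["vertical_fov"]/2)); x=c[:2]/c[2]; x=x*(1+p["k1"]*(x@x))
    return np.array([p["cx"],p["cy"]])+f*x
E
python3 - <<'E'
from h import *
np.set_printoptions(precision=1,suppress=True)
for n in["top","side"]:
    p=get_image(n)
    for t in "rack rack_slots rack_mouth tray_home rack_pin rack_stop bar_knob tray tray_plate tray_tab trough tile1 beaker dishes washbottle jar brush".split():
        print(n,t,[(np.round(r["position"]),round(float(r["conf"]),2)) for r in nets.place_of(p,t)[:6]])
p=get_image("top")
c=p["color"]
cv2.imwrite("pics/topcrop.png",cv2.resize(c[180:340,170:500],None,fx=2.4,fy=2.4,interpolation=cv2.INTER_CUBIC))
E
```

```text
top rack [(array([443., 231.,  -2.]), 0.56)]
top rack_slots [(array([444., 226.,  43.]), 0.84)]
top rack_mouth [(array([459., 124.,  -2.]), 0.69), (array([305., 410.,   3.]), 0.46)]
top tray_home [(array([444., 209.,  -1.]), 0.76), (array([444., 139., 143.]), 0.7)]
top rack_pin [(array([431., 329., 136.]), 0.96)]
top rack_stop [(array([443., 137., 143.]), 0.76)]
top bar_knob [(array([545., 156., 171.]), 0.72), (array([446., 137., 142.]), 0.56)]
top tray [(array([ 454., -111.,    4.]), 0.91)]
top tray_plate [(array([444., -32.,  17.]), 0.95)]
top tray_tab [(array([429.,  38.,  16.]), 0.67)]
top trough [(array([ 531., -354.,   -3.]), 0.73)]
top tile1 [(array([ 726., -409.,    0.]), 0.84), (array([ 474., -354.,   10.]), 0.81), (array([ 207., -368.,    2.]), 0.78), (array([ 557., -356.,    7.]), 0.68), (array([ 589., -356.,    6.]), 0.55), (array([442., 226.,  43.]), 0.52)]
top beaker [(array([ 669., -155.,    1.]), 0.75)]
top dishes [(array([689., -12.,  -1.]), 0.83), (array([ 553., -355.,    6.]), 0.28)]
top washbottle [(array([785.,  88.,   0.]), 0.88), (array([ 532., -351.,   -2.]), 
[... 616 characters left out ...]
., 410.,   2.]), 0.5), (array([ 589., -352.,   10.]), 0.3)]
side trough [(array([ 533., -353.,    2.]), 0.68)]
side tile1 [(array([448., 205.,   5.]), 0.7), (array([ 209., -363.,   -1.]), 0.64), (array([ 725., -405.,   -0.]), 0.63), (array([ 593., -351.,    8.]), 0.47), (array([ 474., -357.,    4.]), 0.44), (array([ 553., -353.,    5.]), 0.42)]
side beaker [(array([ 672., -154.,    0.]), 0.65)]
side dishes [(array([691., -12.,   2.]), 0.61), (array([ 672., -152.,    4.]), 0.6), (array([304., 410.,   4.]), 0.59)]
side washbottle [(array([781.,  94.,   4.]), 0.78), (array([446., 138., 138.]), 0.3), (array([ 474., -356.,    5.]), 0.23)]
side jar [(array([308., 411.,   4.]), 0.56)]
side brush []
```

View pics/topcrop.png

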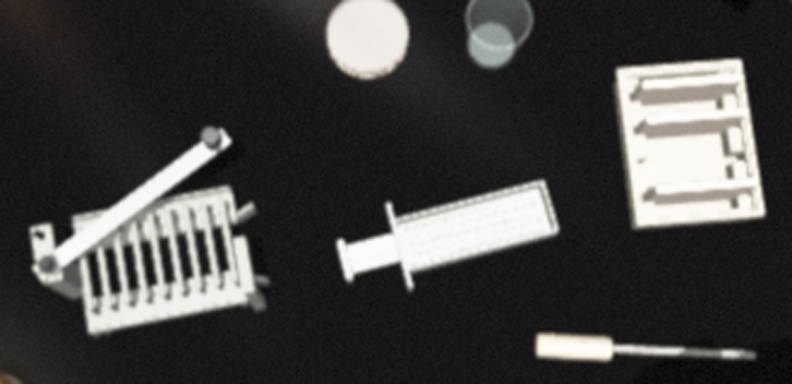

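```bash
cat >> h.py <<'E'
def phi(s):
    R=Ro.from_euler("xyz",s["tool_rot"]).as_matrix(); return np.arctan2(R[1,0],R[0,0]),R
def plan(target,ph=None,deg=True):
    """rotation first (about tool y), then shift in final frame"""
    s=ctrl.read_state(); p0,R=phi(s)
    f=p0 if ph is None else (np.radians(ph) if deg else ph)
    turn=-((f-p0)); d=np.array(target)-s["eef_pos"]
    u=np.array([np.cos(f)*d[0]+np.sin(f)*d[1],-d[2],-np.sin(f)*d[0]+np.cos(f)*d[1]])
    print("at",np.round(s["eef_pos"],1),"phi",round(np.degrees(p0),2),"tilt",np.round(np.degrees(s["tool_rot"]),2),"w",round(s["width"],1),"F",np.round(s["force"],1),"t",s["clock"])
    print("turn units",round(turn/0.12,2),"(or",round((turn+2*np.pi)/.12,2),round((turn-2*np.pi)/.12,2),") shift units",np.round(u/50,2),"maxrows",round(np.abs(u).max()/50,1))
E
python3 -c "
from h import *
plan([540,150,230],33)"
```

```text
at [ 220.3 -611.5  231.3] phi -70.19 tilt [-90.    -0.   -70.19] w 85.2 F [-0.3 -0.3 -0.8] t 2.0
turn units -15.01 (or 37.35 -67.37 ) shift units [13.66  0.03  9.29] maxrows 13.7
```

>>> step_arm(
  moves="0 0 0 0 -1 0 0.5;0 0 0 0 -1 0 0.5;0 0 0 0 -1 0 0.5;0 0 0 0 -1 0 0.5;0 0 0 0 -1 0 0.5;0 0 0 0 -1 0 0.5;0 0 0 0 -1 0 0.5;0 0 0 0 -1 0 0.5;0 0 0 0 -1 0 0.5;0 0 0 0 -1 0 0.5;0 0 0 0 -1 0 0.5;0 0 0 0 -1 0 0.5;0 0 0 0 -1 0 0.5;0 0 0 0 -1 0 0.5;0 0 0 0 -1 0 0.5",
)

```text
clock: 3.5
eef_pos: [220.2, -611.6, 231.3]
tool_rot: [-1.571, 0.0, 0.58]
force: [0.1, -1.0, -0.6]
width: 42.6
```

>>> step_arm(
  moves="0.76 0 0.52 0 0 0 0.5;0.76 0 0.52 0 0 0 0.5;0.76 0 0.52 0 0 0 0.5;0.76 0 0.52 0 0 0 0.5;0.76 0 0.52 0 0 0 0.5;0.76 0 0.52 0 0 0 0.5;0.76 0 0.52 0 0 0 0.5;0.76 0 0.52 0 0 0 0.5;0.76 0 0.52 0 0 0 0.5;0.76 0 0.52 0 0 0 0.5;0.76 0 0.52 0 0 0 0.5;0.76 0 0.52 0 0 0 0.5;0.76 0 0.52 0 0 0 0.5",
)

```text
clock: 4.8
eef_pos: [451.8, -57.7, 231.6]
tool_rot: [-1.572, -0.0, 0.574]
force: [1.0, -0.6, -0.2]
width: 42.4
```

Run:
```python
from h import *
plan([540,150,230],33)
s=ctrl.read_state();p=get_image("wrist");cv2.imwrite("pics/w1.png",p["color"])
```

```text
at [451.8 -57.7 231.6] phi 32.92 tilt [-9.005e+01 -3.000e-02  3.292e+01] w 42.4 F [ 1.  -0.6 -0.2] t 4.8
turn units -0.01 (or 52.35 -52.37 ) shift units [3.74 0.03 2.52] maxrows 3.7
```

View pics/w1.png

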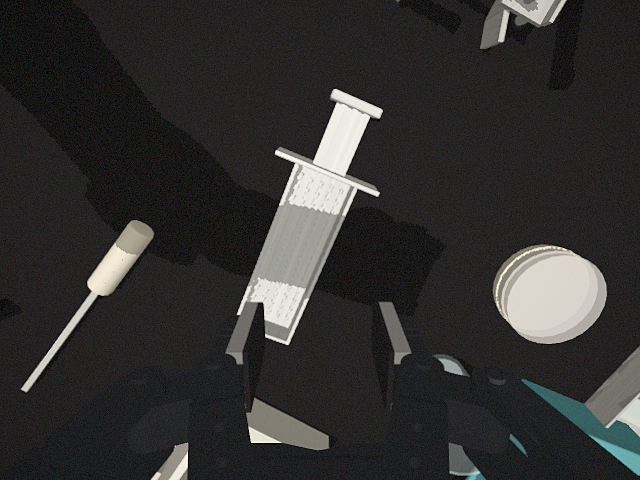

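Run:
```python
from h import *
s=ctrl.read_state();p=get_image("wrist")
c=p["color"];cv2.imwrite("pics/w1c.png",cv2.resize(c[70:370,220:410],None,fx=3,fy=3)[:,:][:600*3//2])
cv2.imwrite("pics/w1a.png",cv2.resize(c[80:210,260:400],None,fx=5,fy=4.5))
cv2.imwrite("pics/w1b.png",cv2.resize(c[250:360,220:330],None,fx=5,fy=5))
for t in ["tray","tray_plate","tray_tab","rack_stop","rack_mouth"]:
    print(t,[(np.round(r["position"]),round(float(r["conf"]),2)) for r in nets.place_of(p,t)[:3]])
```

```text
tray [(array([ 459., -113.,   -2.]), 0.6)]
tray_plate [(array([441., -27.,  19.]), 0.95), (array([ 315., -278.,    1.]), 0.25)]
tray_tab [(array([434.,  36.,  18.]), 0.69)]
rack_stop []
rack_mouth []
```

View pics/w1a.png

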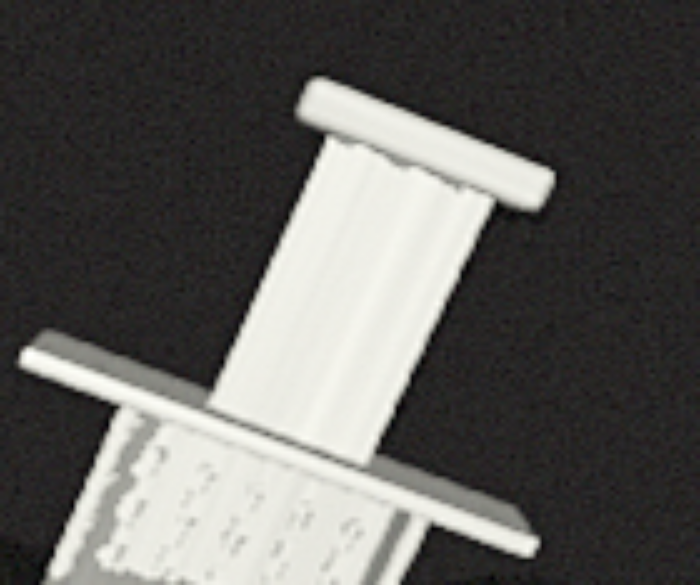

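View pics/w1b.png

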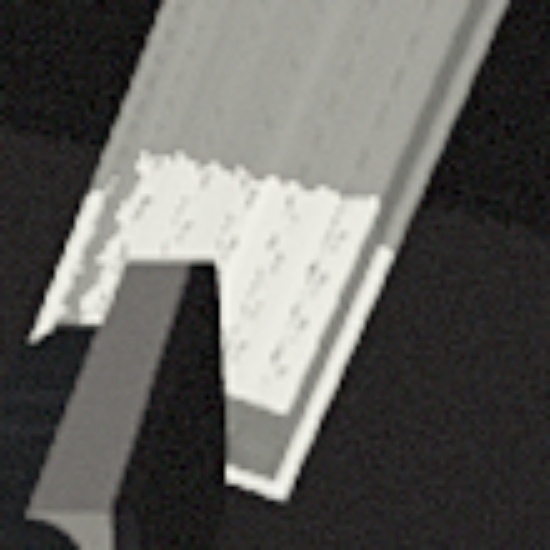

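Run:
```python
from h import *
s=ctrl.read_state();p=get_image("wrist")
A=lambda u,v:(260+u/5,80+v/4.5)
B=lambda u,v:(220+u/5,250+v/5)
l=at_z(p,A(28,357),34,s);r=at_z(p,A(533,545),34,s)
print("plate",l,r,np.linalg.norm(l-r),(l+r)/2)
l2=at_z(p,A(310,92),34,s);r2=at_z(p,A(546,193),34,s)
print("tab",l2,r2,np.linalg.norm(l2-r2),(l2+r2)/2)
a=at_z(p,B(32,340),30,s);b=at_z(p,B(288,498),30,s)
print("tail",a,b,np.linalg.norm(a-b),(a+b)/2)
d=(a+b)/2-(l+r)/2;print(np.degrees(np.arctan2(d[1],d[0])),np.linalg.norm(d[:2]))
m=c=p["color"][80:210,260:400].max(axis=2)>120
ys,xs=np.nonzero(m);print(xs.min()+260,xs.max()+260)
```

```text
plate [389.62604154 -51.23749224  34.        ] [481.8765205 -34.5313952  34.       ] 93.75097091718888 [435.75128102 -42.88444372  34.        ]
tab [404.23591272  13.77534773  34.        ] [446.23192209  20.17819907  34.        ] 42.481305401079666 [425.2339174  16.9767734  34.       ]
tail [ 434.39818625 -203.75474349   30.        ] [ 494.51227837 -207.21639635   30.        ] 60.213678776884 [ 464.45523231 -205.48556992   30.        ]
-79.98872771478858 165.1152417608863
278 386
```

Run:
```python
from h import *
for i in range(2):
    s=ctrl.read_state();p=get_image("wrist");print(s["clock"],s["eef_pos"],np.degrees(s["tool_rot"]))
    c=p["color"]
    m=c[80:210,260:400].max(axis=2)>120
    ys,xs=np.nonzero(m);print(xs.min()+260,xs.max()+260)
cv2.imwrite("pics/w2.png",c)
cv2.imwrite("pics/w2a.png",cv2.resize(c[80:210,260:400],(700,585)))
cv2.imwrite("pics/w2b.png",cv2.resize(c[250:360,220:330],None,fx=5,fy=5))
import pickle;pickle.dump((s,p),open("last.pkl","wb"))
```

```text
5.2 [450.57081353 -60.8663427  231.22264126] [-9.00166249e+01  4.56435216e-02  3.27777164e+01]
278 386
5.25 [450.6196098  -60.79903999 231.24909347] [-9.00147365e+01  3.69216468e-02  3.27756347e+01]
278 385
```

View pics/w2a.png

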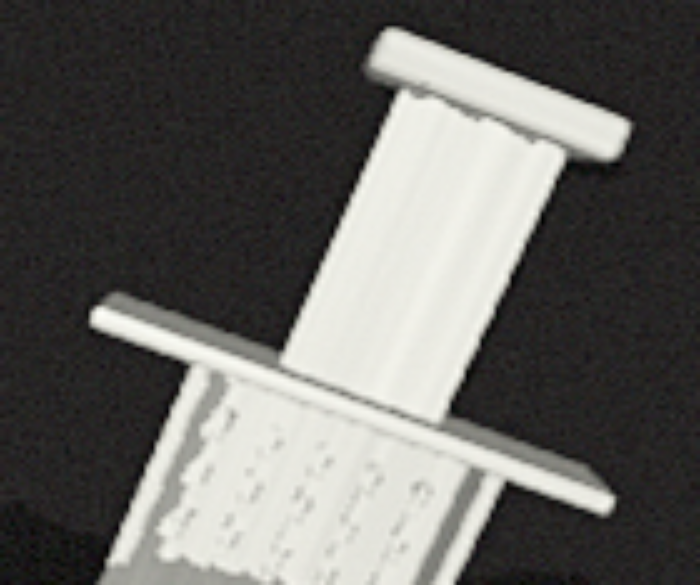

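View pics/w2b.png

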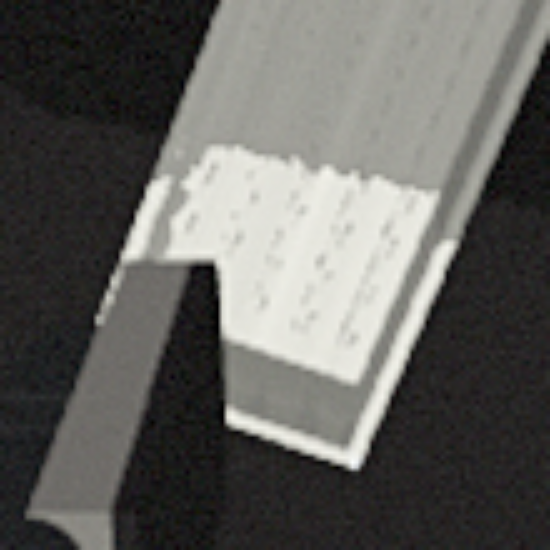

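Run:
```python
from h import *
import pickle
s,p=pickle.load(open("last.pkl","rb"))
A=lambda u,v:(260+u/5,80+v/4.5)
B=lambda u,v:(220+u/5,250+v/5)
l=at_z(p,A(97,316),34,s);r=at_z(p,A(608,505),34,s)
print("plate",l,r,np.linalg.norm(l-r),(l+r)/2)
l2=at_z(p,A(380,43),34,s);r2=at_z(p,A(623,138),34,s)
print("tab",l2,r2,np.linalg.norm(l2-r2),(l2+r2)/2)
b=at_z(p,B(358,468),30,s);print("tailcorner",b)
pl=(l+r)/2;tb=(l2+r2)/2
d=pl-tb;print(np.degrees(np.arctan2(d[1],d[0])),np.linalg.norm(d[:2]))
d=r-l;print(np.degrees(np.arctan2(d[1],d[0])))
for y in (-78,-79,-80,-81):
    a=np.radians(y);ux=np.array([np.cos(a),np.sin(a)]);uy=np.array([-ux[1],ux[0]])
    print(y,"orig from plate",pl[:2]+87*ux,"tab",tb[:2]+148*ux,"corner",b[:2]-85*ux-29*uy)
```

```text
plate [395.68389469 -38.40680865  34.        ] [488.46247381 -21.0348061   34.        ] 94.39094880530227 [442.07318425 -29.72080738  34.        ]
tab [409.36571903  26.78897019  34.        ] [451.46138936  34.78788934  34.        ] 42.84889926096055 [430.41355419  30.78842977  34.        ]
tailcorner [ 502.77860111 -193.73255015   30.        ]
-79.09325501567598 61.62235594847646
10.605347993339368
-78 orig from plate [ 460.16150135 -114.81964864] tab [ 461.18448443 -113.97741514] corner [ 456.73982697 -116.61944312]
-79 orig from plate [ 458.67356685 -115.12237234] tab [ 458.65328551 -114.49239338] corner [ 458.09264818 -115.82770042]
-80 orig from plate [ 457.18057571 -115.39908189] tab [ 456.11348449 -114.96311768] corner [ 459.45908117 -115.05968829]
-81 orig from plate [ 455.68298271 -115.64969301] tab [ 453.56585502 -115.38944464] corner [ 460.8387097  -114.31564068]
```

>>> step_arm(
  moves="0.75 0 0.5 0 0 0 0.5;0.75 0 0.5 0 0 0 0.5;0.75 0 0.5 0 0 0 0.5;0.75 0 0.5 0 0 0 0.5;0.75 0 0.5 0 0 0 0.5;0 0 0 0 0 0 0.5;0 0 0 0 0 0 0.5;0 0 0 0 0 0 0.5",
)

```text
clock: 6.1
eef_pos: [540.2, 145.5, 231.0]
tool_rot: [-1.572, 0.002, 0.573]
force: [-0.5, 0.2, 0.4]
width: 42.7
```

Run:
```python
from h import *
plan([544,157,145],33)
s=ctrl.read_state();p=get_image("wrist");cv2.imwrite("pics/w3.png",p["color"])
for t in "rack rack_slots rack_mouth tray_home rack_pin rack_stop bar_knob".split():
    print(t,[(np.round(r["position"]),round(float(r["conf"]),2)) for r in nets.place_of(p,t)[:2]])
```

```text
at [540.2 145.5 231. ] phi 32.82 tilt [-90.04   0.1   32.82] w 42.7 F [-0.5  0.2  0.4] t 6.1
turn units -0.03 (or 52.33 -52.39 ) shift units [0.19 1.72 0.15] maxrows 1.7
rack [(array([444., 230.,  -8.]), 0.7)]
rack_slots []
rack_mouth []
tray_home [(array([432.,  36.,  16.]), 0.42)]
rack_pin []
rack_stop []
bar_knob [(array([543., 158., 172.]), 0.73)]
```

View pics/w3.png

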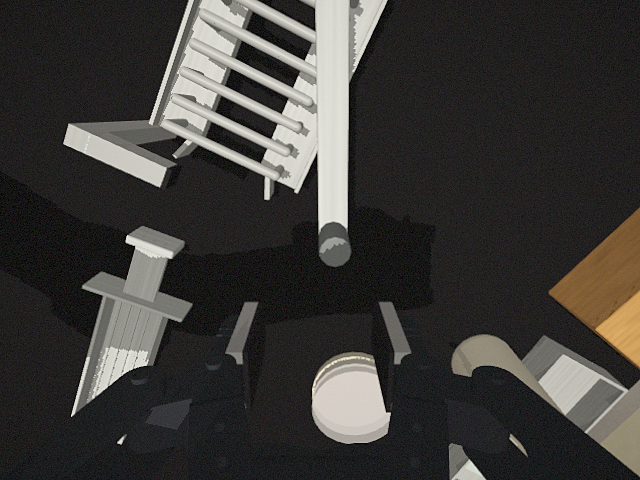

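>>> step_arm(
  moves="0.18 0 0.15 0 0 0 0.5;0 0.6 0 0 0 0 0.5;0 0.6 0 0 0 0 0.5;0 0.5 0 0 0 0 0.5;0 0 0 0 0 0 0.5",
)

```text
clock: 7.0
eef_pos: [541.8, 158.8, 143.4]
tool_rot: [-1.569, 0.006, 0.576]
force: [-0.5, -0.4, -0.2]
width: 43.1
```

Run:
```python
from h import *
s=ctrl.read_state();p=get_image("wrist");cv2.imwrite("pics/w4.png",p["color"])
# arc plan: knob positions
pin=np.array([431.3,329.5]);yaw=np.radians(96.8)
k=np.array([543,157.]);d=k-pin;th0=np.arctan2(d[1],d[0])-(yaw-np.pi);print("theta0",th0)
# tool tracks centre at knob + lead so that trailing pad pushes; steps
e=s["eef_pos"][:2];f,_=phi(s);print(e,np.degrees(f))
th1=1.33;N=12
pos=e;ph=f
for i in range(1,N+1):
    th=th0+(th1-th0)*i/N;b=yaw-np.pi+th
    lead=12*min(1,i/2)
    tgt=pin+205*np.array([np.cos(b),np.sin(b)])+lead*np.array([-np.sin(b),np.cos(b)])
    nf=b+np.pi/2
    dd=tgt-pos
    print(np.round(np.r_[ (np.cos(ph)*dd[0]+np.sin(ph)*dd[1])/50,0,(-np.sin(ph)*dd[0]+np.cos(ph)*dd[1])/50,0,-(nf-ph)/.12,0],2),np.round(tgt))
    pos=tgt;ph=nf
```

```text
theta0 0.45595888243752447
[541.8491052  158.82390219] 33.00031660146481
[ 0.42  0.   -0.01  0.   -0.6   0.  ] [560. 170.]
[ 0.42  0.    0.03  0.   -0.61  0.  ] [576. 183.]
[ 0.3   0.    0.03  0.   -0.61  0.  ] [586. 194.]
[ 0.3   0.    0.03  0.   -0.61  0.  ] [595. 206.]
[ 0.3   0.    0.03  0.   -0.61  0.  ] [604. 218.]
[ 0.3   0.    0.03  0.   -0.61  0.  ] [611. 231.]
[ 0.3   0.    0.03  0.   -0.61  0.  ] [618. 244.]
[ 0.3   0.    0.03  0.   -0.61  0.  ] [624. 258.]
[ 0.3   0.    0.03  0.   -0.61  0.  ] [629. 272.]
[ 0.3   0.    0.03  0.   -0.61  0.  ] [632. 287.]
[ 0.3   0.    0.03  0.   -0.61  0.  ] [635. 302.]
[ 0.3   0.    0.03  0.   -0.61  0.  ] [636. 316.]
```

View pics/w4.png

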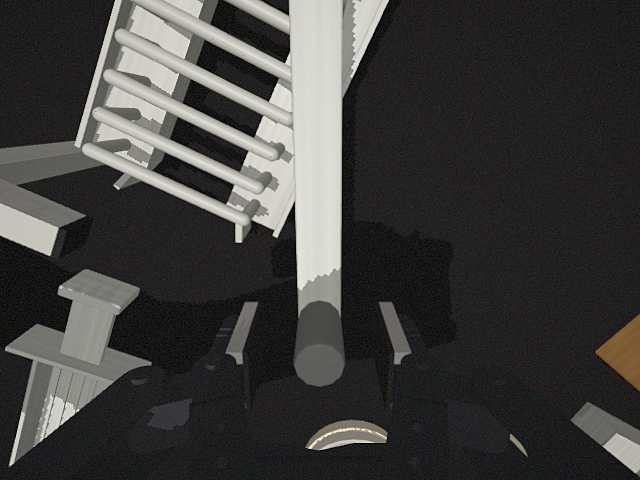

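Knob is caged at (320,355), between the pads. Sweep along the arc.

>>> step_arm(
  moves="0.42 0 0 0 -0.6 0 0.5;0.42 0 0.03 0 -0.6 0 0.5;0.3 0 0.03 0 -0.6 0 0.5;0.3 0 0.03 0 -0.6 0 0.5;0.3 0 0.03 0 -0.6 0 0.5;0.3 0 0.03 0 -0.6 0 0.5;0.3 0 0.03 0 -0.6 0 0.5;0.3 0 0.03 0 -0.6 0 0.5;0.3 0 0.03 0 -0.6 0 0.5;0.3 0 0.03 0 -0.6 0 0.5;0.15 0 0.02 0 -0.6 0 0.5;0.1 0 0.02 0 -0.3 0 0.5",
)

```text
clock: 8.25
eef_pos: [636.4, 302.5, 148.2]
tool_rot: [-1.573, -0.002, 1.405]
force: [-0.7, -1.0, -0.2]
width: 42.7
```

Run:
```python
from h import *
plan([636,316,145],82.5)
s=ctrl.read_state();p=get_image("wrist");cv2.imwrite("pics/w5.png",p["color"])
for t in "rack_pin bar_knob".split():
    print(t,[(np.round(r["position"]),round(float(r["conf"]),2)) for r in nets.place_of(p,t)[:2]])
```

```text
at [636.4 302.5 148.2] phi 80.5 tilt [-90.11  -0.11  80.5 ] w 42.7 F [-0.7 -1.  -0.2] t 8.25
turn units -0.29 (or 52.07 -52.65 ) shift units [0.27 0.06 0.04] maxrows 0.3
rack_pin []
bar_knob [(array([632., 291., 176.]), 0.62)]
```

View pics/w5.png

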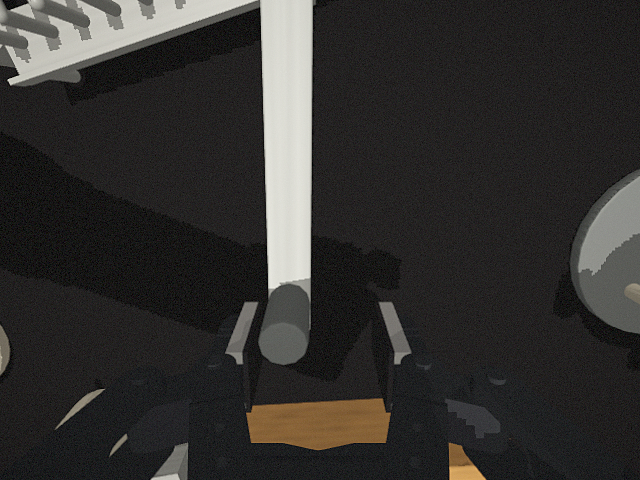

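Knob sits against the left pad, following; push on gently until force shows.

>>> step_arm(
  moves="0.12 0 0.02 0 -0.2 0 0.5;0.1 0 0 0 0 0 0.5;0.08 0 0 0 0 0 0.5;0 0 0 0 0 0 0.5",
)

```text
clock: 8.8
eef_pos: [636.7, 310.1, 146.3]
tool_rot: [-1.57, 0.012, 1.424]
force: [-3.6, -10.8, 7.5]
width: 42.9
```

Run:
```python
from h import *
plan([636,316,145],82.5)
p=get_image("top");print([(np.round(r["position"]),round(float(r["conf"]),2)) for r in nets.place_of(p,"bar_knob")[:2]])
p=get_image("side");print([(np.round(r["position"]),round(float(r["conf"]),2)) for r in nets.place_of(p,"bar_knob")[:2]])
```

```text
at [636.7 310.1 146.3] phi 81.59 tilt [-89.95   0.67  81.59] w 42.9 F [ -3.6 -10.8   7.5] t 8.8
turn units -0.13 (or 52.23 -52.49 ) shift units [0.12 0.03 0.03] maxrows 0.1
[(array([633., 302., 168.]), 0.58)]
[]
```

>>> step_arm(
  moves="-0.2 0 0 0 0 0 0.5;0 -0.8 0 0 0 0 0.6;0 -0.8 0 0 0 0 1;0 0 0 0 1 0 1;0 0 0 0 1 0 1;0 0 0 0 1 0 1;0 0 0 0 1 0 1;0 0 0 0 1 0 1;0 0 0 0 1 0 1;0 0 0 0 1 0 1;0 0 0 0 1 0 1;0 0 0 0 1 0 1;0 0 0 0 1 0 1;0 0 0 0 1 0 1;0 0 0 0 1 0 1;0 0 0 0 1 0 1;0 0 0 0 1 0 1;0 0 0 0 1 0 1;0 0 0 0 1 0 1;0 0 0 0 1 0 1",
)

```text
clock: 11.0
eef_pos: [635.3, 306.9, 226.3]
tool_rot: [-1.57, 0.001, -0.618]
force: [0.1, 0.0, 0.2]
width: 85.4
```

>>> step_arm(
  moves="0 0 0 0 1 0 1;0 0 0 0 1 0 1;0 0 0 0 1 0 1;0 0 0 0 1 0 1;0 0 0 0 1 0 1;0 0 0 0 1 0 1;0 0 0 0 1 0 1;0 0 0 0 1 0 1;0 0 0 0 1 0 1;0 0 0 0 1 0 1;0 0 0 0 1 0 1;0 0 0 0 1 0 1;0 0 0 0 1 0 1;0 0 0 0 1 0 1;0 0 0 0 1 0 1;0 0 0 0 1 0 1;0 0 0 0 1 0 1;0 0 0 0 1 0 1;0 0 0 0 1 0 1;0 0 0 0 0 0 1",
)

```text
clock: 13.0
eef_pos: [636.1, 305.9, 226.2]
tool_rot: [-1.566, 0.002, -2.894]
force: [-0.5, -0.4, -0.6]
width: 85.7
```

Run:
```python
from h import *
print(ctrl.read_state()["qpos"])
plan([456.6,-104,220],-169.3)
p=get_image("side");print([(np.round(r["position"]),round(float(r["conf"]),2)) for r in nets.place_of(p,"bar_knob")[:2]])
p=get_image("top");print([(np.round(r["position"]),round(float(r["conf"]),2)) for r in nets.place_of(p,"bar_knob")[:2]])
c=p["color"];cv2.imwrite("pics/top2.png",c)
for t in ["tray","tray_plate","tray_tab"]:
    print(t,[(np.round(r["position"]),round(float(r["conf"]),2)) for r in nets.place_of(p,t)[:3]])
```

```text
[-0.86355211  0.83317798  0.76870021  1.35812277 -0.58473096  1.18018708
 -2.93531609]
at [636.1 305.9 226.2] phi -165.83 tilt [-8.9730e+01  1.2000e-01 -1.6583e+02] w 85.7 F [-0.5 -0.4 -0.6] t 13.0
turn units 0.5 (or 52.86 -51.85 ) shift units [5.05 0.12 7.39] maxrows 7.4
[(array([634., 296., 171.]), 0.66), (array([784.,  93.,   4.]), 0.54)]
[(array([632., 300., 170.]), 0.88)]
tray [(array([ 460., -112.,    5.]), 0.56)]
tray_plate [(array([444., -34.,  15.]), 0.57)]
tray_tab [(array([432.,  37.,  19.]), 0.73)]
```

View pics/top2.png

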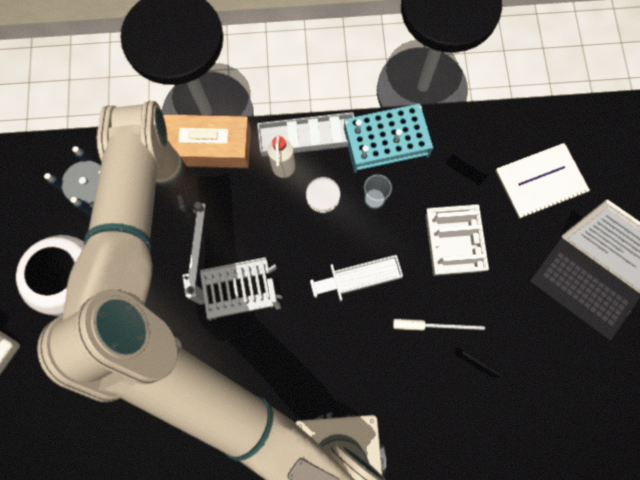

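>>> step_arm(
  moves="0.5 0 0.74 0 0 0 1;0.5 0 0.74 0 0 0 1;0.5 0 0.74 0 0 0 1;0.5 0 0.74 0 0 0 1;0.5 0 0.74 0 0 0 1;0.5 0 0.74 0 0 0 1;0.5 0 0.74 0 0 0 1;0.5 0 0.74 0 0 0 1;0.5 0 0.74 0 0 0 1;0.5 0 0.74 0 0 0 1;0 0 0 0 0.5 0 1;0 0 0 0 0 0 1;0 0 0 0 0 0 1",
)

```text
clock: 14.65
eef_pos: [484.6, -113.1, 226.4]
tool_rot: [-1.572, 0.001, -2.95]
force: [1.0, 1.0, 0.6]
width: 85.3
```

Run:
```python
from h import *
print(ctrl.read_state()["qpos"])
plan([456.6,-104,120],-169.3)
s=ctrl.read_state();p=get_image("wrist");cv2.imwrite("pics/w6.png",p["color"])
for t in ["tray","tray_plate","tray_tab"]:
    print(t,[(np.round(r["position"]),round(float(r["conf"]),2)) for r in nets.place_of(p,t)[:3]])
```

```text
[-0.35922606  0.52933587  0.79736627  1.95402935 -0.49703909  0.8636486
 -2.24663912]
at [ 484.6 -113.1  226.4] phi -169.03 tilt [-9.0060e+01  4.0000e-02 -1.6903e+02] w 85.3 F [1.  1.  0.6] t 14.65
turn units 0.04 (or 52.4 -52.32 ) shift units [ 0.52  2.13 -0.28] maxrows 2.1
tray [(array([ 458., -114.,    1.]), 0.95)]
tray_plate [(array([441., -30.,  16.]), 0.8)]
tray_tab [(array([432.,  36.,  19.]), 0.92), (array([ 674., -156.,    2.]), 0.74)]
```

View pics/w6.png

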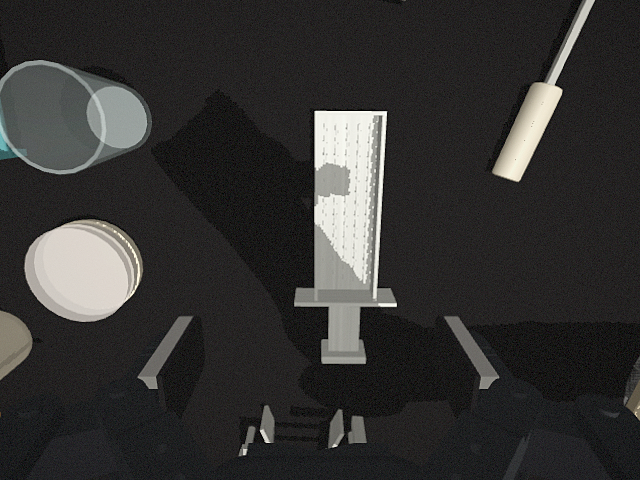

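>>> step_arm(
  moves="0.52 0 -0.28 0 0.04 0 1;0 1 0 0 0 0 1;0 1 0 0 0 0 1;0 1 0 0 0 0 1;0 1 0 0 0 0 1;0 0 0 0 0 0 1;0 0 0 0 0 0 1",
)

```text
clock: 15.55
eef_pos: [455.8, -105.4, 26.5]
tool_rot: [-1.571, -0.001, -2.958]
force: [-0.5, -0.3, 0.1]
width: 85.0
```

Run:
```python
from h import *
plan([456.6,-104.7,6],-169.3)
s=ctrl.read_state();p=get_image("wrist");cv2.imwrite("pics/w7.png",p["color"])
```

```text
at [ 455.8 -105.4   26.5] phi -169.48 tilt [-9.0020e+01 -7.0000e-02 -1.6948e+02] w 85.0 F [-0.5 -0.3  0.1] t 15.55
turn units -0.03 (or 52.33 -52.39 ) shift units [-0.02  0.41 -0.01] maxrows 0.4
```

View pics/w7.png

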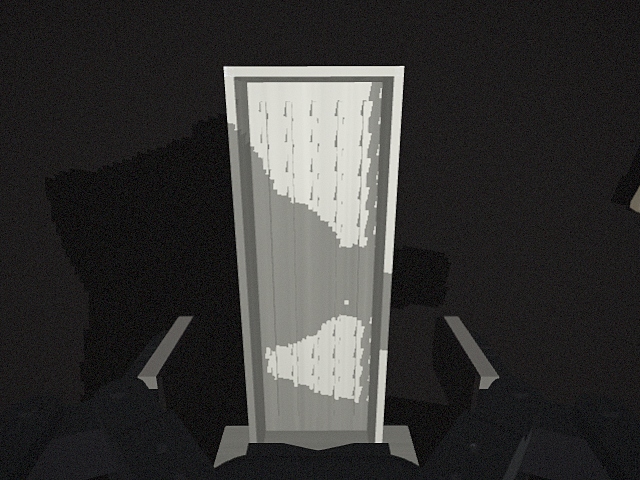

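Straddled well. Descend, close, lift.

>>> step_arm(
  moves="0 0.38 0 0 0 0 1;0 0 0 0 0 0 0.6;0 0 0 0 0 0 0.4;0 0 0 0 0 0 0.3;0 0 0 0 0 0 0.3;0 0 0 0 0 0 0.3;0 0 0 0 0 0 0.3;0 0 0 0 0 0 0.3;0 -0.5 0 0 0 0 0.3;0 -0.7 0 0 0 0 0.3;0 0 0 0 0 0 0.3;0 0 0 0 0 0 0.3",
)

```text
clock: 16.8
eef_pos: [457.0, -104.7, 68.9]
tool_rot: [-1.57, 0.003, -2.957]
force: [-0.9, 0.3, -1.5]
width: 56.3
```

Run:
```python
from h import *
plan([456.6,-104.7,66],-169.3)
s=ctrl.read_state();print(s["qpos"]);p=get_image("wrist");cv2.imwrite("pics/w8.png",p["color"])
```

```text
at [ 457.  -104.7   68.9] phi -169.4 tilt [ -89.94    0.18 -169.4 ] w 56.3 F [-0.9  0.3 -1.5] t 16.8
turn units -0.02 (or 52.34 -52.38 ) shift units [ 0.01  0.06 -0.  ] maxrows 0.1
[-0.17279601  0.72181331  0.51161857  2.15899669 -0.82075587  0.45838038
 -1.96541108]
```

View pics/w8.png

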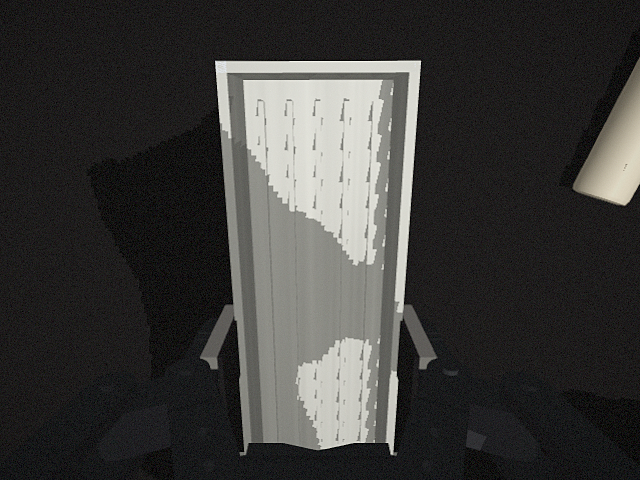

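>>> step_arm(
  moves="0 0 0 0 -1 0 0.3;0 0 0 0 -1 0 0.3;0 0 0 0 -1 0 0.3;0 0 0 0 -1 0 0.3;0 0 0 0 -1 0 0.3;0 0 0 0 -1 0 0.3;0 0 0 0 -1 0 0.3;0 0 0 0 -1 0 0.3;0 0 0 0 -1 0 0.3;0 0 0 0 -1 0 0.3;0 0 0 0 -1 0 0.3;0 0 0 0 -1 0 0.3;0 0 0 0 -1 0 0.3;0 0 0 0 -1 0 0.3;0 0 0 0 -1 0 0.3;0 0 0 0 -1 0 0.3;0 0 0 0 -1 0 0.3;0 0 0 0 -1 0 0.3;0 0 0 0 -1 0 0.3",
)

```text
clock: 18.75
eef_pos: [455.3, -104.9, 66.6]
tool_rot: [-1.571, 0.002, -0.673]
force: [0.5, 0.0, -0.9]
width: 56.5
```

>>> step_arm(
  moves="0 0 0 0 -1 0 0.3;0 0 0 0 -1 0 0.3;0 0 0 0 -1 0 0.3;0 0 0 0 -1 0 0.3;0 0 0 0 -1 0 0.3;0 0 0 0 -1 0 0.3;0 0 0 0 0 0 0.3;0 0 0 0 0 0 0.3",
)

```text
clock: 19.55
eef_pos: [455.5, -105.1, 66.9]
tool_rot: [-1.57, 0.001, 0.039]
force: [0.1, -0.0, -1.6]
width: 56.5
```

Run:
```python
from h import *
plan([456.6,-104.7,66],6.8)
s=ctrl.read_state();print(s["qpos"]);p=get_image("wrist");cv2.imwrite("pics/w9.png",p["color"])
```

```text
at [ 455.5 -105.1   66.9] phi 2.23 tilt [-8.995e+01  6.000e-02  2.230e+00] w 56.5 F [ 0.1 -0.  -1.6] t 19.55
turn units -0.67 (or 51.69 -53.02 ) shift units [0.02 0.02 0.  ] maxrows 0.0
[ 0.29959225  0.664235   -0.1933739   2.14668731  0.34106091  0.36008114
 -0.13535237]
```

View pics/w9.png

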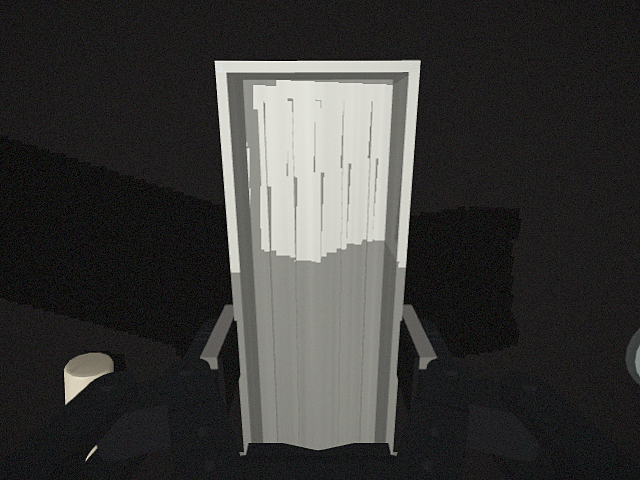

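>>> step_arm(
  moves="0 0 0 0 -0.67 0 0.3;0.38 0 0.8 0 0 0 0.3;0.1 0.2 0.5 0 0 0 0.3;0.05 0.2 0.5 0 0 0 0.3;0 0 0.35 0 0 0 0.3;0 0 0 0 0 0 0.3;0 0 0 0 0 0 0.3",
)

```text
clock: 20.3
eef_pos: [469.1, 4.7, 47.3]
tool_rot: [-1.571, 0.0, 0.122]
force: [-0.1, -0.8, -1.8]
width: 56.5
```

Run:
```python
from h import *
plan([469.6,9.5,40],6.8)
s=ctrl.read_state();p=get_image("wrist");cv2.imwrite("pics/w10.png",p["color"])
import pickle;pickle.dump((s,p),open("last.pkl","wb"))
for t in "rack rack_slots rack_mouth tray_home rack_pin rack_stop".split():
    print(t,[(np.round(r["position"]),round(float(r["conf"]),2)) for r in nets.place_of(p,t)[:2]])
```

```text
at [469.1   4.7  47.3] phi 7.01 tilt [-9.003e+01  2.000e-02  7.010e+00] w 56.5 F [-0.1 -0.8 -1.8] t 20.3
turn units 0.03 (or 52.39 -52.33 ) shift units [0.02 0.15 0.09] maxrows 0.1
rack []
rack_slots []
rack_mouth []
tray_home []
rack_pin []
rack_stop []
```

View pics/w10.png

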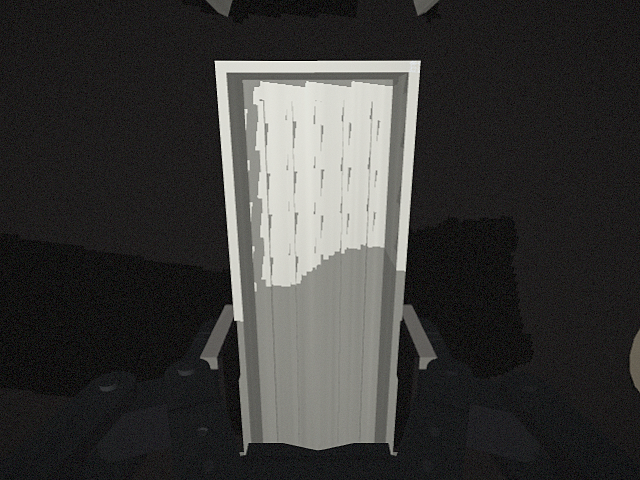

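>>> step_arm(
  moves="0 0.3 0.25 0 0 0 0.3;0 0.35 0.2 0 0.03 0 0.3;0 0 0 0 0 0 0.3;0 0 0 0 0 0 0.3",
)

```text
clock: 21.05
eef_pos: [466.5, 26.9, 14.8]
tool_rot: [-1.571, -0.0, 0.119]
force: [0.2, 0.2, -2.1]
width: 56.5
```

Run:
```python
from h import *
plan([469.6,9.5,40],6.8)
s=ctrl.read_state();p=get_image("wrist");
c=p["color"];cv2.imwrite("pics/w11.png",cv2.resize(c[0:140,160:480],None,fx=2.4,fy=2.4))
import pickle;pickle.dump((s,p),open("last.pkl","wb"))
```

```text
at [466.5  26.9  14.8] phi 6.83 tilt [-89.99  -0.     6.83] w 56.5 F [ 0.2  0.2 -2.1] t 21.05
turn units 0.0 (or 52.36 -52.36 ) shift units [ 0.02 -0.5  -0.35] maxrows 0.5
```

View pics/w11.png

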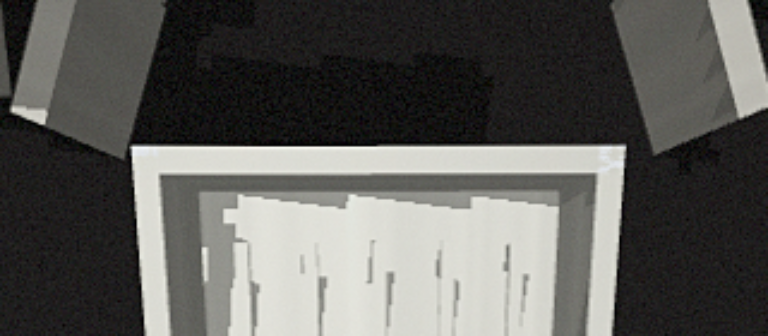

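Run:
```python
from h import *
import pickle
s,p=pickle.load(open("last.pkl","rb"))
g=lambda u,v:(160+u/2.4,v/2.4)
l=at_z(p,g(125,158),0,s);r=at_z(p,g(653,155),0,s);print(l,r,np.linalg.norm(l-r),(l+r)/2)
a=at_z(p,g(132,147),36,s);b=at_z(p,g(626,146),36,s);print(a,b,np.linalg.norm(a-b))
d=r-l;print(np.degrees(np.arctan2(d[1],d[0])))
l=at_z(p,g(12,110),36,s);r=at_z(p,g(766,105),36,s);print(l,r,np.linalg.norm(l-r),(l+r)/2)
```

```text
[415.87999161 115.7543512    0.        ] [495.52845781 125.64400448   0.        ] 80.26009849061325 [455.70422471 120.69917784   0.        ]
[425.82621232 114.43814942  36.        ] [483.22941963 121.37532905  36.        ] 57.82086709091022
7.07797746317675
[411.92669409 116.67886842  36.        ] [498.39932843 127.48322319  36.        ] 87.14499740131588 [455.16301126 122.0810458   36.        ]
```

>>> step_arm(
  moves="0.025 0.12 0 0 -0.02 0 0.3;0 0 0.2 0 0 0 0.3;0 0 0.2 0 0 0 0.3;0 0 0.2 0 0 0 0.3;0 0 0.2 0 0 0 0.3;0 0 0.2 0 0 0 0.3;0 0 0.2 0 0 0 0.3;0 0 0 0 0 0 0.3",
)

```text
clock: 21.9
eef_pos: [460.9, 88.4, 9.7]
tool_rot: [-1.57, -0.002, 0.122]
force: [-0.4, 0.2, 6.1]
width: 56.5
```

Run:
```python
from h import *
plan([469.6,9.5,40],7)
s=ctrl.read_state();p=get_image("wrist");
c=p["color"];cv2.imwrite("pics/w12.png",c)
```

```text
at [460.9  88.4   9.7] phi 7.02 tilt [-89.98  -0.11   7.02] w 56.5 F [-0.4  0.2  6.1] t 21.9
turn units 0.0 (or 52.36 -52.36 ) shift units [-0.02 -0.61 -1.59] maxrows 1.6
```

View pics/w12.png

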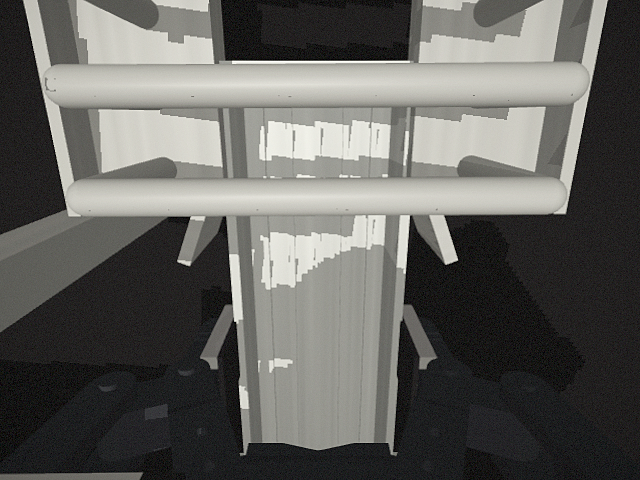

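>>> step_arm(
  moves="0 0 0 0 0 0 1;0 0 0 0 0 0 1;0 0 0 0 0 0 1;0 0 0 0 0 0 1;0 -0.8 0 0 0 0 1;0 -0.2 -0.4 0 0 0 1;0 0 -0.8 0 0 0 1;0 0 -0.8 0 0 0 1;0 0 -0.8 0 0 0 1;0 0 0 0 0 0 1;0 0 0 0 0 0 1",
)

```text
clock: 23.05
eef_pos: [477.2, -53.2, 58.7]
tool_rot: [-1.571, 0.0, 0.118]
force: [-0.4, 0.7, 0.2]
width: 85.2
```

Run:
```python
from h import *
plan([469.6,9.5,40],7)
s=ctrl.read_state();p=get_image("wrist");
c=p["color"];cv2.imwrite("pics/w13.png",c)
for t in ["tray","tray_plate","tray_tab"]:
    print(t,[(np.round(r["position"]),round(float(r["conf"]),2)) for r in nets.place_of(p,t)[:3]])
```

```text
at [477.2 -53.2  58.7] phi 6.77 tilt [-89.99   0.     6.77] w 85.2 F [-0.4  0.7  0.2] t 23.05
turn units -0.03 (or 52.33 -52.39 ) shift units [0.   0.37 1.26] maxrows 1.3
tray []
tray_plate []
tray_tab [(array([482., -52.,  16.]), 0.86)]
```

View pics/w13.png

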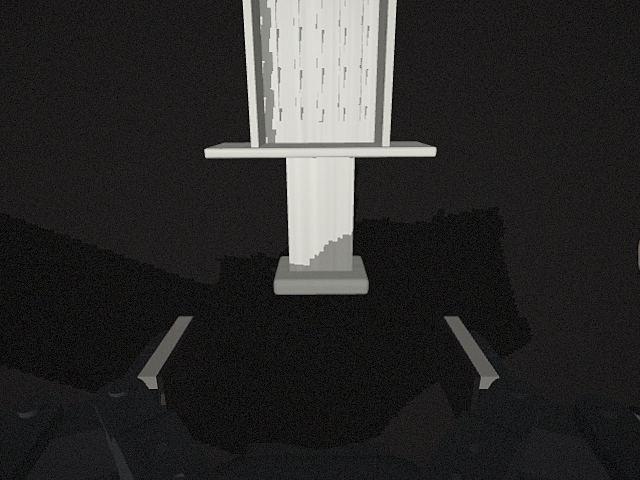

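>>> step_arm(
  moves="0 0.5 0.08 0 0 0 1;0 0.45 0 0 0 0 1;0 0 0 0 0 0 0.5;0 0 0 0 0 0 0.2;0 0 0 0 0 0 0.2;0 0 0 0 0 0 0.2;0 0 0 0 0 0 0.2;0 0 0 0 0 0 0.2;0 0 0 0 0 0 0.2",
)

```text
clock: 24.15
eef_pos: [477.4, -47.6, 12.5]
tool_rot: [-1.57, -0.002, 0.122]
force: [-2.1, 1.6, 7.4]
width: 42.1
```

Run:
```python
from h import *
plan([469.6,9.5,10],7)
s=ctrl.read_state();p=get_image("wrist");
c=p["color"];cv2.imwrite("pics/w14.png",c)
```

```text
at [477.4 -47.6  12.5] phi 6.98 tilt [-89.98  -0.11   6.98] w 42.1 F [-2.1  1.6  7.4] t 24.15
turn units -0.0 (or 52.36 -52.36 ) shift units [-0.02  0.05  1.15] maxrows 1.2
```

View pics/w14.png

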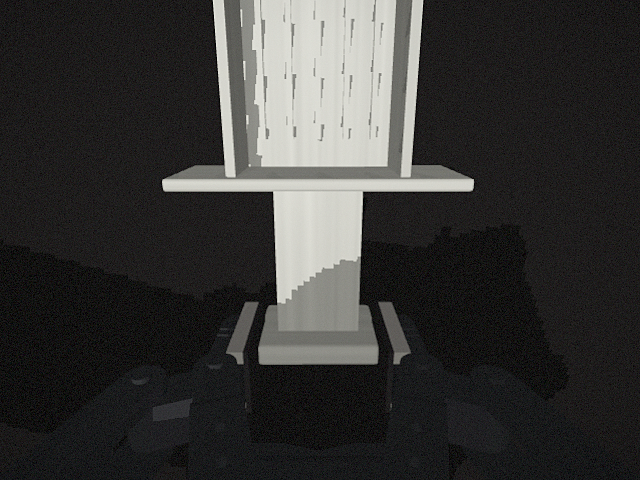

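>>> step_arm(
  moves="0 -0.04 0.2 0 0 0 0.2;0 0 0.3 0 0 0 0.2;0 0 0.3 0 0 0 0.2;0 0 0.3 0 0 0 0.2;0 0 0.3 0 0 0 0.2;0 0 0.3 0 0 0 0.2;0 0 0.2 0 0 0 0.2;0 0 0 0 0 0 0.2",
)

```text
clock: 25.0
eef_pos: [465.5, 48.3, 13.6]
tool_rot: [-1.569, -0.001, 0.124]
force: [-0.4, 0.7, -0.4]
width: 42.6
```

Run:
```python
from h import *
plan([463.2,59,12],7)
s=ctrl.read_state();p=get_image("wrist");
c=p["color"];cv2.imwrite("pics/w15.png",c)
```

```text
at [465.5  48.3  13.6] phi 7.12 tilt [-8.992e+01 -6.000e-02  7.120e+00] w 42.6 F [-0.4  0.7 -0.4] t 25.0
turn units 0.02 (or 52.38 -52.34 ) shift units [-0.02  0.03  0.22] maxrows 0.2
```

View pics/w15.png

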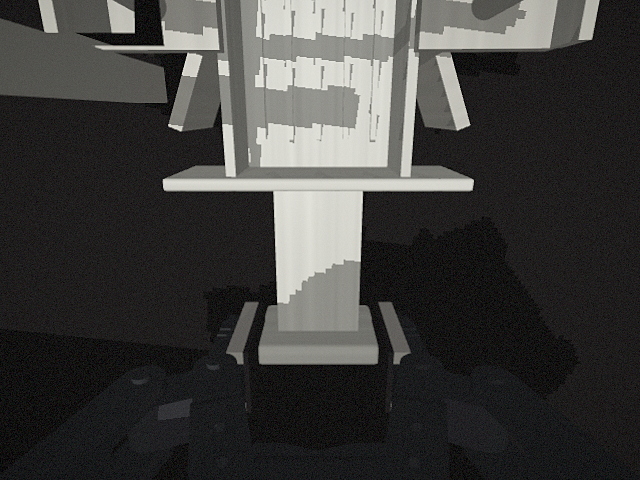

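>>> step_arm(
  moves="0 0 0.15 0 0 0 0.2;0 0 0.1 0 0 0 0.2;0 0 0.06 0 0 0 0.2;0 0 0.04 0 0 0 0.2;0 0 0 0 0 0 0.2",
)

```text
clock: 25.55
eef_pos: [463.5, 62.3, 13.3]
tool_rot: [-1.573, 0.0, 0.121]
force: [0.1, -4.8, -0.2]
width: 42.1
```

Run:
```python
from h import *
plan([463.2,59,12],7)
s=ctrl.read_state();p=get_image("wrist");
c=p["color"];cv2.imwrite("pics/w16.png",c)
```

```text
at [463.5  62.3  13.3] phi 6.91 tilt [-9.01e+01  1.00e-02  6.91e+00] w 42.1 F [ 0.1 -4.8 -0.2] t 25.55
turn units -0.01 (or 52.35 -52.37 ) shift units [-0.01  0.03 -0.07] maxrows 0.1
```

View pics/w16.png

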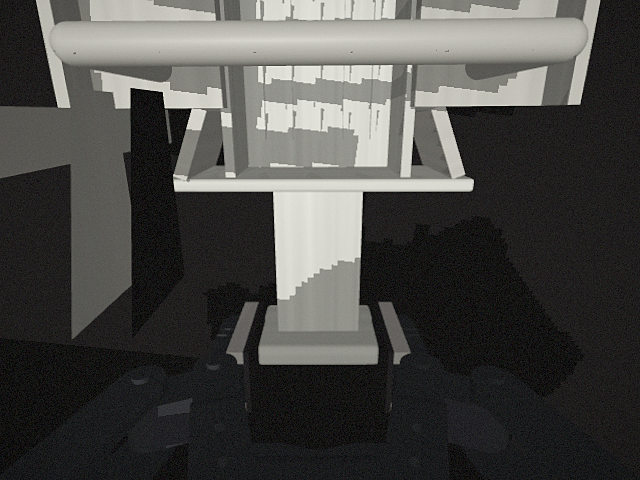

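>>> step_arm(
  moves="0 0 0.03 0 0 0 0.2;0 0 -0.03 0 0 0 1;0 0 0 0 0 0 1;0 0 0 0 0 0 1;0 0 0 0 0 0 1;0 -0.8 -0.3 0 0 0 1;0 -1 -0.4 0 0 0 1;0 -1 -0.4 0 0 0 1;0 -1 -0.4 0 0 0 1;0 0 0 0 0 0 1;0 0 0 0 0 0 1",
)

```text
clock: 26.7
eef_pos: [472.3, -7.2, 193.6]
tool_rot: [-1.571, -0.002, 0.12]
force: [0.2, -0.5, -0.6]
width: 85.3
```

Run:
```python
from h import *
plan([532,-353,220],7)
s=ctrl.read_state();p=get_image("wrist");
c=p["color"];cv2.imwrite("pics/w17.png",c)
import pickle;pickle.dump((s,p),open("rack.pkl","wb"))
for t in "tray tray_plate tray_tab rack rack_slots rack_mouth tray_home rack_pin rack_stop bar_knob".split():
    print(t,[(np.round(r["position"]),round(float(r["conf"]),2)) for r in nets.place_of(p,t)[:2]])
```

```text
at [472.3  -7.2 193.6] phi 6.86 tilt [-90.03  -0.14   6.86] w 85.3 F [ 0.2 -0.5 -0.6] t 26.7
turn units -0.02 (or 52.34 -52.38 ) shift units [ 0.34 -0.53 -7.01] maxrows 7.0
tray []
tray_plate [(array([453., 119.,  18.]), 0.85)]
tray_tab [(array([467.,  55.,  16.]), 0.55)]
rack []
rack_slots []
rack_mouth []
tray_home []
rack_pin []
rack_stop []
bar_knob []
```

View pics/w17.png

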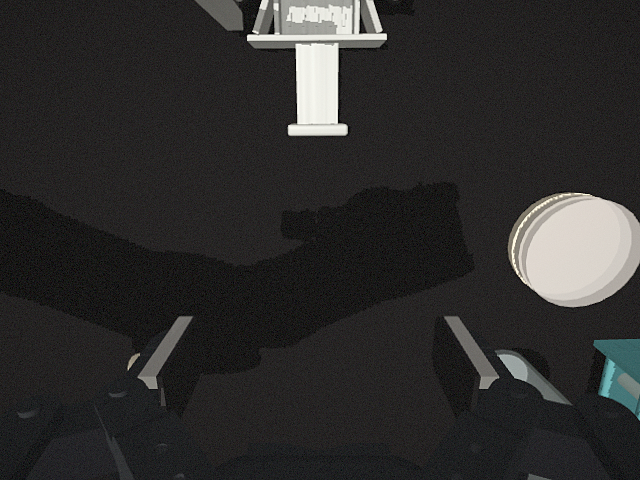

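>>> step_arm(
  moves="0.05 -0.06 -0.85 0 0 0 1;0.05 -0.06 -0.85 0 0 0 1;0.05 -0.06 -0.85 0 0 0 1;0.05 -0.06 -0.85 0 0 0 1;0.05 -0.06 -0.85 0 0 0 1;0.05 -0.06 -0.85 0 0 0 0.6;0.05 -0.06 -0.85 0 0 0 0.6;0 0 0 0 0 0 0.3;0 0 0 0 0 0 0.3;0 0 0 0 0 0 0.3;0 0 0 0 0 0 0.3",
)

```text
clock: 28.35
eef_pos: [525.3, -298.0, 213.7]
tool_rot: [-1.57, 0.0, 0.124]
force: [-0.6, 0.1, 0.2]
width: 25.7
```

Run:
```python
from h import *
plan([532,-353,220],7)
s=ctrl.read_state();p=get_image("wrist");
c=p["color"];cv2.imwrite("pics/w18.png",c)
import pickle;pickle.dump((s,p),open("last.pkl","wb"))
for t in "trough tile1".split():
    print(t,[(np.round(r["position"]),round(float(r["conf"]),2)) for r in nets.place_of(p,t)[:5]])
```

```text
at [ 525.3 -298.   213.7] phi 7.11 tilt [-8.996e+01  1.000e-02  7.110e+00] w 25.7 F [-0.6  0.1  0.2] t 28.35
turn units 0.02 (or 52.38 -52.34 ) shift units [-0.   -0.13 -1.11] maxrows 1.1
trough [(array([ 534., -356.,    4.]), 0.57)]
tile1 [(array([ 723., -411.,   -7.]), 0.86), (array([ 587., -356.,    6.]), 0.85), (array([ 547., -352.,    6.]), 0.59)]
```

View pics/w18.png

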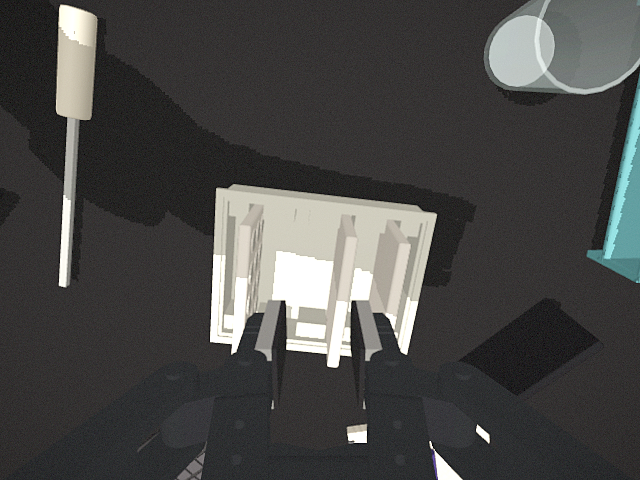

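Run:
```python
from h import *
import pickle
s,p=pickle.load(open("last.pkl","rb"))
c=p["color"];cv2.imwrite("pics/w18z.png",cv2.resize(c[175:375,200:450],None,fx=3.2,fy=3))
```

```text
(no output)
```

View pics/w18z.png

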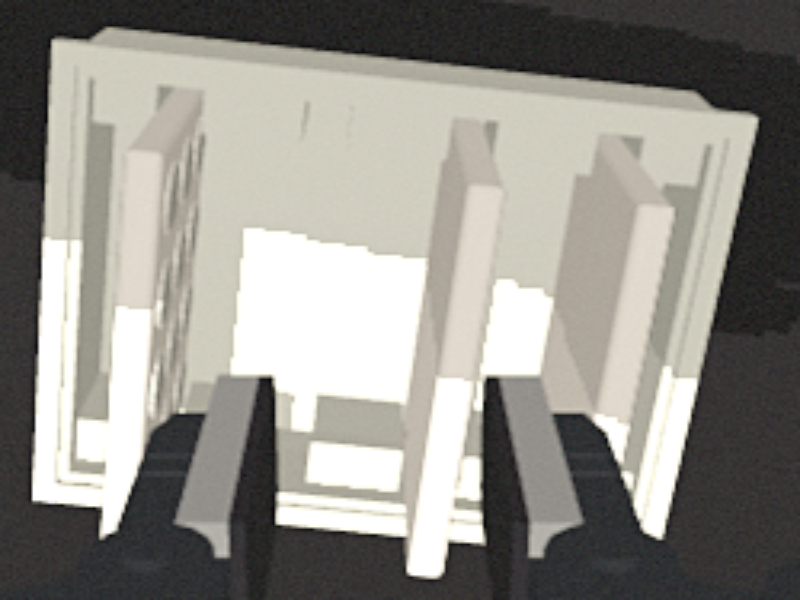

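Run:
```python
from h import *
import pickle
s,p=pickle.load(open("last.pkl","rb"))
g=lambda u,v:(200+u/3.2,175+v/3)
P=lambda u,v,z=86:at_z(p,g(u,v),z,s)
for n,q in {"mid":[(472,185),(503,188),(407,572),(442,578)],"left":[(128,150),(162,152),(102,533)],"right":[(640,205),(672,207)]}.items():
    Q=[P(*a) for a in q];print(n,np.round(Q,1).tolist())
    if len(Q)==4:
        a=(Q[0]+Q[1])/2;b=(Q[2]+Q[3])/2;d=a-b;print((a+b)/2,np.linalg.norm(d),np.degrees(np.arctan2(d[1],d[0])),np.linalg.norm(Q[0]-Q[1]))
a,b,c=P(52,40,45),P(758,118,45),P(35,497,45);print(a,b,c,np.linalg.norm(a-b),np.degrees(np.arctan2(*(b-a)[1::-1])))
```

```text
mid [[545.9, -301.6, 86.0], [552.9, -301.5, 86.0], [545.5, -410.3, 86.0], [554.4, -411.0, 86.0]]
[ 549.66998075 -356.11486699   86.        ] 109.04871552273163 90.30257374954338 6.9827305817268
left [[469.1, -302.5, 86.0], [476.6, -302.0, 86.0], [469.4, -407.6, 86.0]]
right [[584.0, -302.0, 86.0], [591.2, -301.6, 86.0]]
[ 441.76309084 -287.06950527   45.        ] [ 619.42659522 -286.34958745   45.        ] [ 443.19976546 -425.70364261   45.        ] 177.664962981269 0.23216938476375867
```

Run:
```python
from h import *
plan([587.5,-356,110],0.3)
```

```text
at [ 525.4 -298.8  213.8] phi 7.05 tilt [-90.     0.     7.05] w 25.6 F [-0.3  0.1  0. ] t 28.5
turn units 0.98 (or 53.34 -51.38 ) shift units [ 1.24  2.08 -1.15] maxrows 2.1
```

>>> step_arm(
  moves="0 0 0 0 0.98 0 0.3;0.62 0.5 -0.58 0 0 0 0.3;0.62 0.5 -0.57 0 0 0 0.3;0 0.55 0 0 0 0 0.3;0 0.53 0 0 0 0 0.3;0 0 0 0 0 0 0.3;0 0 0 0 0 0 0.3",
)

```text
clock: 29.2
eef_pos: [587.6, -356.5, 109.9]
tool_rot: [-1.57, 0.0, 0.005]
force: [-0.4, -0.4, 0.8]
width: 25.7
```

Run:
```python
from h import *
plan([587.5,-356,58],0.3)
s=ctrl.read_state();p=get_image("wrist");
c=p["color"];cv2.imwrite("pics/w19.png",c)
```

```text
at [ 587.6 -356.5  109.9] phi 0.26 tilt [-8.997e+01  1.000e-02  2.600e-01] w 25.7 F [-0.4 -0.4  0.8] t 29.2
turn units -0.01 (or 52.35 -52.37 ) shift units [-0.    1.04  0.01] maxrows 1.0
```

View pics/w19.png

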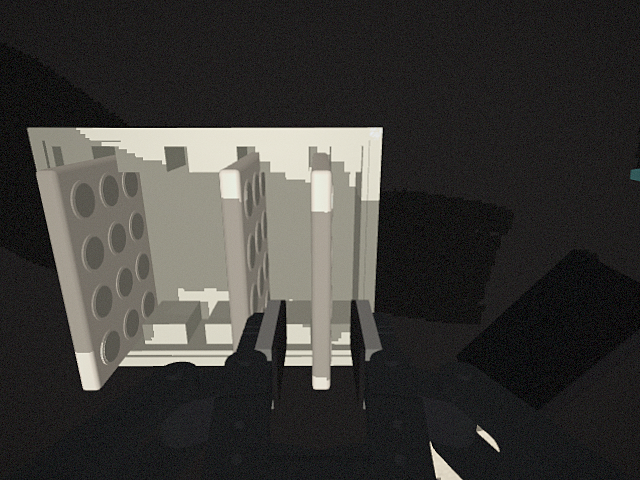

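>>> step_arm(
  moves="0 0.52 0 0 0 0 0.3;0 0.52 0 0 0 0 0.3;0 0 0 0 0 0 0.3;0 0 0 0 0 0 0.05;0 0 0 0 0 0 0.0;0 0 0 0 0 0 0.0;0 0 0 0 0 0 0.0;0 0 0 0 0 0 0.0;0 -0.4 0 0 0 0 0.0;0 -0.8 0 0 0 0 0;0 -1 0 0 0 0 0;0 -0.7 0 0 0 0 0;0 0 0 0 0 0 0;0 0 0 0 0 0 0",
)

```text
clock: 30.65
eef_pos: [587.5, -357.3, 203.6]
tool_rot: [-1.572, -0.001, 0.004]
force: [-0.7, 0.5, -2.7]
width: 7.9
```

Run:
```python
from h import *
# rack slot 28.5 target
y=np.radians(97);o=np.array([442.6,226.7]);t=o+28.5*np.array([np.cos(y),np.sin(y)]);print(t)
plan([t[0],t[1],200],97)
s=ctrl.read_state();p=get_image("wrist");
c=p["color"];cv2.imwrite("pics/w20.png",c)
```

```text
[439.12672371 254.98756532]
at [ 587.5 -357.3  203.6] phi 0.21 tilt [-9.006e+01 -6.000e-02  2.100e-01] w 7.9 F [-0.7  0.5 -2.7] t 30.65
turn units -14.08 (or 38.28 -66.44 ) shift units [12.52  0.07  1.45] maxrows 12.5
```

View pics/w20.png

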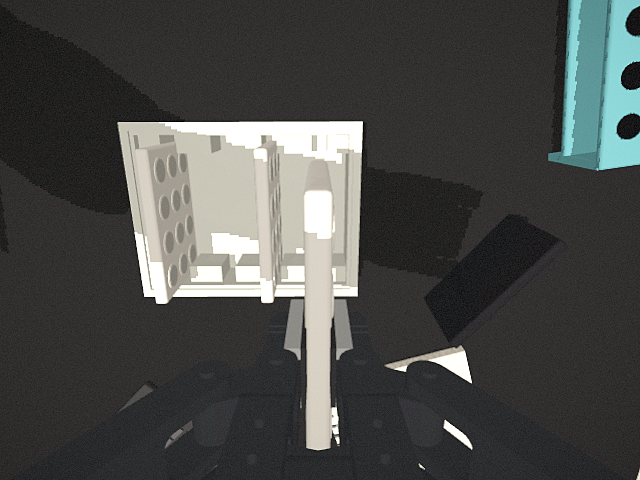

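>>> step_arm(
  moves="0 -0.3 0 0 -1 0 0;0 -0.3 0 0 -1 0 0;0 0 0 0 -1 0 0;0 0 0 0 -1 0 0;0 0 0 0 -1 0 0;0 0 0 0 -1 0 0;0 0 0 0 -1 0 0;0 0 0 0 -1 0 0;0 0 0 0 -1 0 0;0 0 0 0 -1 0 0;0 0 0 0 -1 0 0;0 0 0 0 -1 0 0;0 0 0 0 -1 0 0;0 0 0 0 -1 0 0;0 0 0 0 -0.08 0 0",
)

```text
clock: 32.2
eef_pos: [586.3, -356.8, 230.1]
tool_rot: [-1.568, -0.003, 1.694]
force: [-0.4, -0.4, -3.0]
width: 7.9
```

>>> step_arm(
  moves="0.8 0 0.1 0 0 0 0;0.8 0 0.1 0 0 0 0;0.8 0 0.1 0 0 0 0;0.8 0 0.1 0 0 0 0;0.8 0 0.1 0 0 0 0;0.8 0 0.1 0 0 0 0;0.8 0 0.1 0 0 0 0;0.8 0 0.1 0 0 0 0;0.8 0 0.1 0 0 0 0;0.8 0 0.1 0 0 0 0;0.8 0 0.1 0 0 0 0;0.8 0 0.1 0 0 0 0;0.8 0 0.1 0 0 0 0;0.8 0 0.1 0 0 0 0;0.8 0 0.1 0 0 0 0;0.5 0 0 0 0 0 0;0 0 0 0 0 0 0;0 0 0 0 0 0 0",
)

```text
clock: 34.0
eef_pos: [435.9, 253.8, 231.8]
tool_rot: [-1.569, 0.001, 1.693]
force: [0.5, -0.7, -1.9]
width: 7.6
```

Run:
```python
from h import *
plan([439.1,255,190],97)
s=ctrl.read_state();p=get_image("wrist");
c=p["color"];cv2.imwrite("pics/w21.png",c)
import pickle;pickle.dump((s,p),open("last.pkl","wb"))
```

```text
at [435.9 253.8 231.8] phi 97.0 tilt [-8.991e+01  7.000e-02  9.700e+01] w 7.6 F [ 0.5 -0.7 -1.9] t 34.0
turn units -0.0 (or 52.36 -52.36 ) shift units [ 0.02  0.84 -0.07] maxrows 0.8
```

View pics/w21.png

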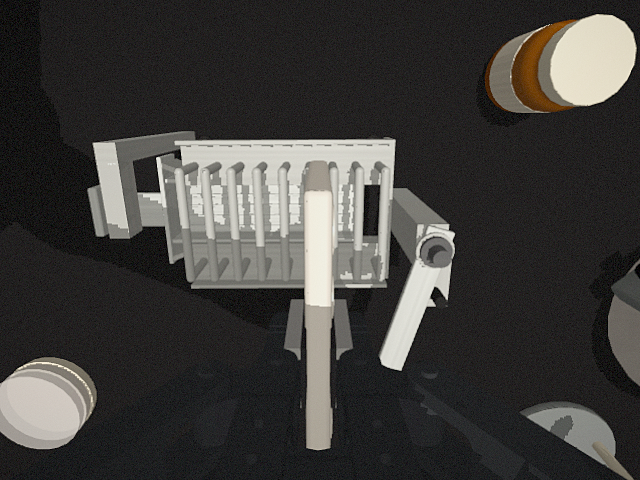

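Run:
```python
from h import *
import pickle
s,p=pickle.load(open("last.pkl","rb"))
c=p["color"];cv2.imwrite("pics/w21z.png",cv2.resize(c[130:300,150:420],None,fx=2.95,fy=3.4))
y=np.radians(97);o=np.array([442.6,226.7]);ux=np.array([np.cos(y),np.sin(y)]);uy=np.array([-ux[1],ux[0]])
for x in (-76,76,57,38,19):
    print(x,[np.round(proj(p,np.r_[o+x*ux+q*uy,83.5],s),1) for q in(-45,0,45)])
```

```text
-76 [array([190.2, 282.6]), array([184.3, 228.4]), array([177.8, 169. ])]
76 [array([380.6, 282.6]), array([383.4, 228.4]), array([386.5, 168.9])]
57 [array([356.8, 282.6]), array([358.5, 228.4]), array([360.4, 168.9])]
38 [array([333. , 282.6]), array([333.6, 228.4]), array([334.3, 169. ])]
19 [array([309.2, 282.6]), array([308.7, 228.4]), array([308.3, 169. ])]
```

View pics/w21z.png

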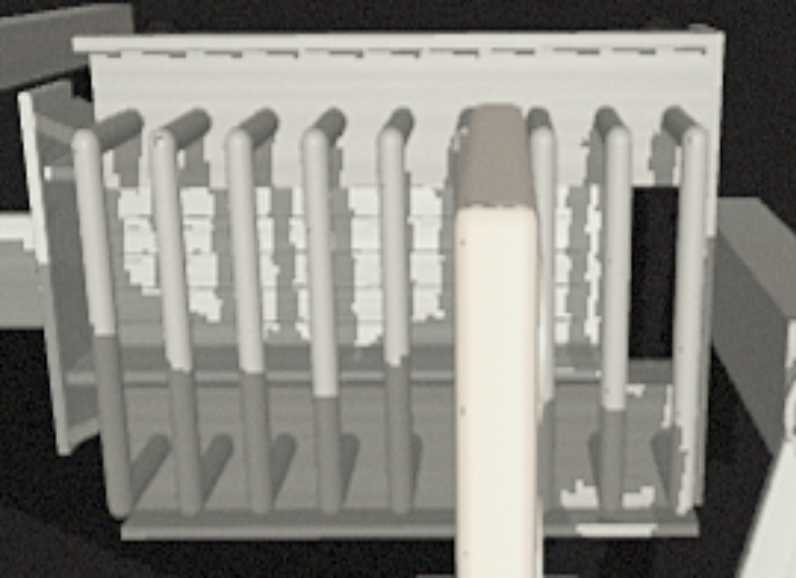

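Run:
```python
from h import *
import pickle
s,p=pickle.load(open("last.pkl","rb"))
q=at_z(p,(318.3,190.9),s["eef_pos"][2]+28,s);d=q-s["eef_pos"];f,_=phi(s)
print("end rel tool x,z:",np.cos(f)*d[0]+np.sin(f)*d[1],-np.sin(f)*d[0]+np.cos(f)*d[1])
plan([439.1,255,140],97.1)
```

```text
end rel tool x,z: -1.1994677203166209 58.62199723504369
at [436.3 252.8 231.8] phi 96.92 tilt [-89.91   0.1   96.92] w 8.1 F [ 0.8 -0.8 -2.2] t 34.05
turn units -0.03 (or 52.33 -52.39 ) shift units [ 0.04  1.84 -0.06] maxrows 1.8
```

>>> step_arm(
  moves="0.04 0.6 -0.1 0 -0.02 0 0;0 0.6 0 0 0 0 0;0 0.5 0 0 0 0 0;0 0 0 0 0 0 0;0 0 0 0 0 0 0",
)

```text
clock: 34.55
eef_pos: [441.5, 255.7, 147.7]
tool_rot: [-1.57, 0.001, 1.694]
force: [-0.4, 0.5, -1.4]
width: 8.1
```

Run:
```python
from h import *
plan([439.1,255,140],97.1)
s=ctrl.read_state();p=get_image("wrist");
c=p["color"];cv2.imwrite("pics/w22.png",c)
import pickle;pickle.dump((s,p),open("last.pkl","wb"))
cv2.imwrite("pics/w22z.png",cv2.resize(c[60:260,220:420],None,fx=4,fy=3))
```

```text
at [441.5 255.7 147.7] phi 97.05 tilt [-8.995e+01  3.000e-02  9.705e+01] w 8.1 F [-0.4  0.5 -1.4] t 34.55
turn units -0.01 (or 52.35 -52.37 ) shift units [-0.01  0.15  0.05] maxrows 0.2
```

View pics/w22z.png

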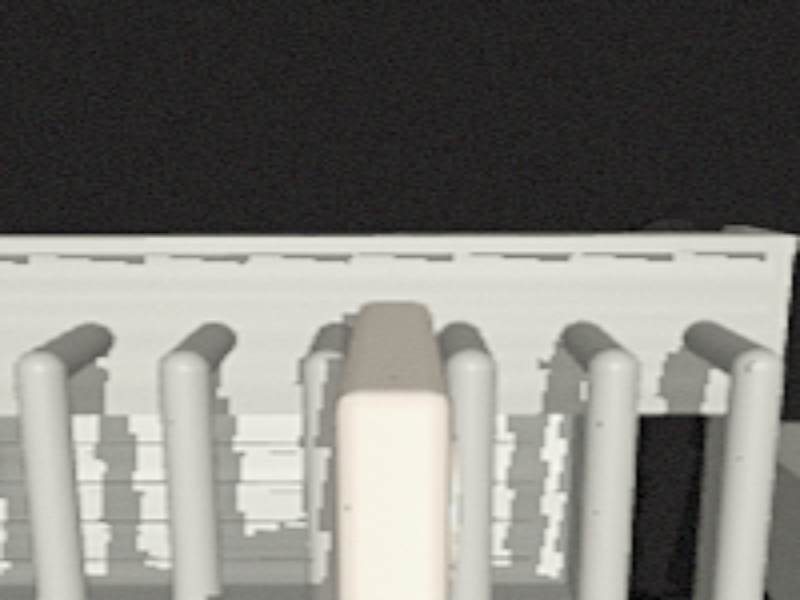

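>>> step_arm(
  moves="0 0.3 0 0 0 0 0;0 0.3 0 0 0 0 0;0 0.25 0 0 0 0 0;0 0.14 0 0 0 0 0;0 0 0 0 0 0 0",
)

```text
clock: 35.1
eef_pos: [440.6, 256.4, 96.9]
tool_rot: [-1.569, 0.001, 1.696]
force: [0.2, -0.1, -2.0]
width: 8.3
```

Run:
```python
from h import *
plan([441.5,255.7,94],97.1)
s=ctrl.read_state();p=get_image("wrist");
c=p["color"];cv2.imwrite("pics/w23.png",c)
```

```text
at [440.6 256.4  96.9] phi 97.19 tilt [-8.989e+01  5.000e-02  9.719e+01] w 8.3 F [ 0.2 -0.1 -2. ] t 35.1
turn units 0.01 (or 52.37 -52.35 ) shift units [-0.02  0.06 -0.02] maxrows 0.1
```

View pics/w23.png

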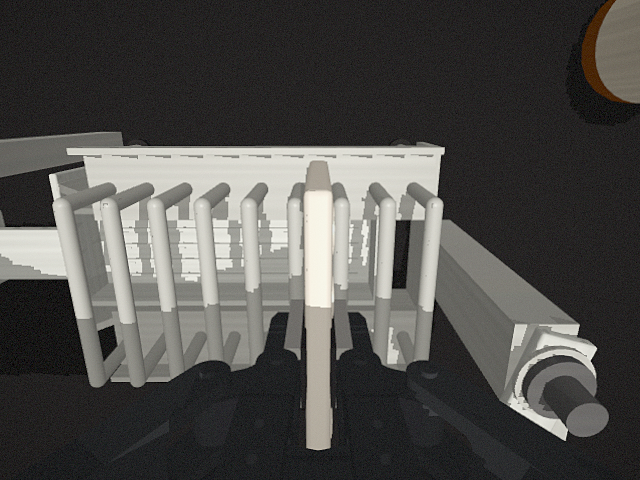

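>>> step_arm(
  moves="0 0.04 0 0 0 0 0;0 0.03 0 0 0 0 0;0 0 0 0 0 0 0",
)

```text
clock: 35.45
eef_pos: [441.5, 257.2, 95.7]
tool_rot: [-1.572, -0.0, 1.696]
force: [-1.1, -1.0, 6.0]
width: 8.2
```

Contact with the ledges (Fz rose from −2 to +6). Release and rise.

>>> step_arm(
  moves="0 -0.01 0 0 0 0 0.1;0 0 0 0 0 0 0.2;0 0 0 0 0 0 0.25;0 0 0 0 0 0 0.25;0 0 0 0 0 0 0.25;0 -0.3 0 0 0 0 0.25;0 -0.8 0 0 0 0 0.25;0 -1 0 0 0 0 0.3;0 -0.6 0 0 0 0 0.3;0 0 0 0 0 0 0.3;0 0 0 0 0 0 0.3",
)

```text
clock: 36.55
eef_pos: [441.5, 256.3, 230.3]
tool_rot: [-1.572, 0.0, 1.695]
force: [0.1, 0.5, -0.8]
width: 25.3
```

Run:
```python
from h import *
plan([549.7,-356,230],0.3)
s=ctrl.read_state();p=get_image("wrist");
c=p["color"];cv2.imwrite("pics/w24.png",c)
import pickle;pickle.dump((s,p),open("last.pkl","wb"))
```

```text
at [441.5 256.3 230.3] phi 97.13 tilt [-9.006e+01  2.000e-02  9.713e+01] w 25.3 F [ 0.1  0.5 -0.8] t 36.55
turn units 14.08 (or 66.44 -38.28 ) shift units [ 2.100e+00  1.000e-02 -1.226e+01] maxrows 12.3
```

View pics/w24.png

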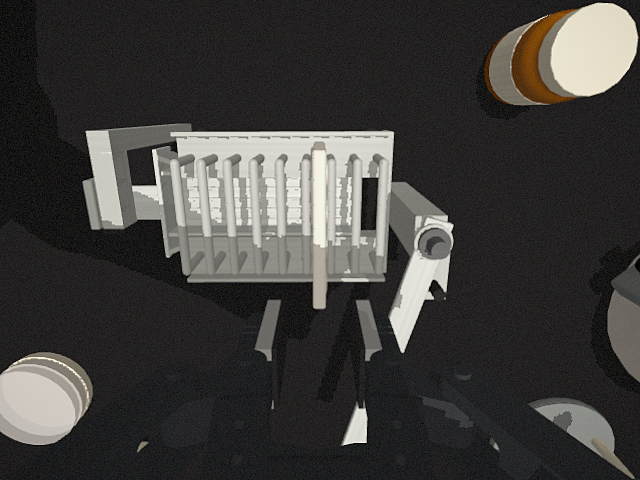

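Run:
```python
from h import *
import pickle
s,p=pickle.load(open("last.pkl","rb"))
y=np.radians(97.1);o=np.array([442.6,226.7]);ux=np.array([np.cos(y),np.sin(y)]);uy=np.array([-ux[1],ux[0]])
for uv in((319,142),(319,308)):
    d=at_z(p,uv,122,s)[:2]-o;print(d@ux,d@uy)
```

```text
28.726530765474763 60.56384175724446
28.797998283985745 -53.06943584913096
```

>>> step_arm(
  moves="0 0 0 0 1 0 0.3;0 0 0 0 1 0 0.3;0 0 0 0 1 0 0.3;0 0 0 0 1 0 0.3;0 0 0 0 1 0 0.3;0 0 0 0 1 0 0.3;0 0 0 0 1 0 0.3;0 0 0 0 1 0 0.3;0 0 0 0 1 0 0.3;0 0 0 0 1 0 0.3;0 0 0 0 1 0 0.3;0 0 0 0 1 0 0.3;0 0 0 0 1 0 0.3;0 0 0 0 1 0 0.3;0 0 0 0 0.08 0 0.3",
)

```text
clock: 38.1
eef_pos: [440.4, 255.9, 228.6]
tool_rot: [-1.573, 0.002, 0.006]
force: [0.5, 0.7, 0.2]
width: 25.3
```

>>> step_arm(
  moves="0.15 0 -0.87 0 0 0 0.3;0.15 0 -0.87 0 0 0 0.3;0.15 0 -0.87 0 0 0 0.3;0.15 0 -0.87 0 0 0 0.3;0.15 0 -0.87 0 0 0 0.3;0.15 0 -0.87 0 0 0 0.3;0.15 0 -0.87 0 0 0 0.3;0.15 0 -0.87 0 0 0 0.3;0.15 0 -0.87 0 0 0 0.3;0.15 0 -0.87 0 0 0 0.3;0.15 0 -0.87 0 0 0 0.3;0.15 0 -0.87 0 0 0 0.3;0.15 0.5 -0.87 0 0 0 0.3;0.15 0.9 -0.87 0 0 0 0.3;0 0.9 0 0 0 0 0.3;0 0 0 0 0 0 0.3;0 0 0 0 0 0 0.3",
)

```text
clock: 39.8
eef_pos: [547.9, -340.5, 123.9]
tool_rot: [-1.568, 0.002, 0.009]
force: [0.1, 0.2, 0.9]
width: 25.7
```

Run:
```python
from h import *
plan([549.7,-352.5,58],0.3)
s=ctrl.read_state();p=get_image("wrist");
c=p["color"];cv2.imwrite("pics/w25.png",c)
import pickle;pickle.dump((s,p),open("last.pkl","wb"))
```

```text
at [ 547.9 -340.5  123.9] phi 0.51 tilt [-89.85   0.13   0.51] w 25.7 F [0.1 0.2 0.9] t 39.8
turn units 0.03 (or 52.39 -52.33 ) shift units [ 0.04  1.32 -0.24] maxrows 1.3
```

View pics/w25.png

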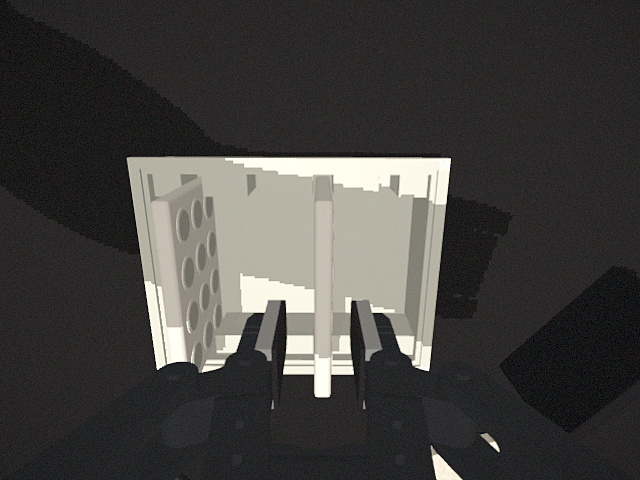

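Run:
```python
from h import *
import pickle
s,p=pickle.load(open("last.pkl","rb"))
for uv in((323,192),(322,397)): print(at_z(p,uv,86,s))
```

```text
[ 548.77282144 -297.2583349    86.        ]
[ 549.58481894 -410.79896733   86.        ]
```

>>> step_arm(
  moves="0.04 0.5 -0.24 0 0.02 0 0.3;0 0.5 0 0 0 0 0.3;0 0.32 0 0 0 0 0.3;0 0 0 0 0 0 0.3;0 0 0 0 0 0 0.3",
)

```text
clock: 40.35
eef_pos: [551.6, -353.6, 60.4]
tool_rot: [-1.571, -0.002, 0.005]
force: [0.1, -0.1, 0.5]
width: 25.3
```

>>> step_arm(
  moves="0 0.05 0.02 0 0 0 0.3;0 0 0 0 0 0 0.05;0 0 0 0 0 0 0;0 0 0 0 0 0 0;0 0 0 0 0 0 0;0 0 0 0 0 0 0;0 -0.4 0 0 0 0 0;0 -0.8 0 0 0 0 0;0 -1 0 0 0 0 0;0 -1 0 0 0 0 0;0 -0.2 0 0 0 0 0;0 0 0 0 0 0 0",
)

```text
clock: 41.55
eef_pos: [551.4, -353.6, 228.5]
tool_rot: [-1.573, -0.004, 0.004]
force: [-0.5, -0.2, -1.9]
width: 7.7
```

>>> step_arm(
  moves="0 0 0 0 -1 0 0;0 0 0 0 -1 0 0;0 0 0 0 -1 0 0;0 0 0 0 -1 0 0;0 0 0 0 -1 0 0;0 0 0 0 -1 0 0;0 0 0 0 -1 0 0;0 0 0 0 -1 0 0;0 0 0 0 -1 0 0;0 0 0 0 -1 0 0;0 0 0 0 -1 0 0;0 0 0 0 -1 0 0;0 0 0 0 -1 0 0;0 0 0 0 -1 0 0;0 0 0 0 -0.1 0 0;0 0 0 0 0 0 0",
)

```text
clock: 43.15
eef_pos: [549.3, -352.7, 224.1]
tool_rot: [-1.568, -0.002, 1.694]
force: [0.6, 0.6, -1.9]
width: 8.3
```

Run:
```python
from h import *
# tile1 succeeded with TCP (441.2,256.5); next slot -9.5 -> -38 along rack x
y=np.radians(97.1);ux=np.array([np.cos(y),np.sin(y)])
for k in(38,76): print(np.array([440.9,256.3])-k*ux)
t=np.array([440.9,256.3])-38*ux
plan([t[0],t[1],230],97.1)
```

```text
[445.59685612 218.59138636]
[450.29371223 180.88277272]
at [ 549.3 -352.7  224.1] phi 97.04 tilt [-89.86  -0.14  97.04] w 8.3 F [ 0.6  0.6 -1.9] t 43.15
turn units -0.01 (or 52.35 -52.37 ) shift units [11.6  -0.12  0.65] maxrows 11.6
```

>>> step_arm(
  moves="0.8 0 0.045 0 0 0 0;0.8 0 0.045 0 0 0 0;0.8 0 0.045 0 0 0 0;0.8 0 0.045 0 0 0 0;0.8 0 0.045 0 0 0 0;0.8 0 0.045 0 0 0 0;0.8 0 0.045 0 0 0 0;0.8 0 0.045 0 0 0 0;0.8 0 0.045 0 0 0 0;0.8 0 0.045 0 0 0 0;0.8 0 0.045 0 0 0 0;0.8 0 0.045 0 0 0 0;0.8 0 0.045 0 0 0 0;0.8 0 0.045 0 0 0 0;0.4 0 0.02 0 0 0 0;0 0.4 0 0 0 0 0;0 0.7 0 0 0 0 0;0 0.4 0 0 0 0 0;0 0 0 0 0 0 0;0 0 0 0 0 0 0",
)

```text
clock: 45.15
eef_pos: [445.7, 218.7, 151.4]
tool_rot: [-1.57, -0.0, 1.695]
force: [0.3, 0.0, -2.1]
width: 8.2
```

Run:
```python
from h import *
plan([445.6,218.6,140],97.1)
s=ctrl.read_state();p=get_image("wrist");
c=p["color"];cv2.imwrite("pics/w26.png",c)
import pickle;pickle.dump((s,p),open("last.pkl","wb"))
cv2.imwrite("pics/w26z.png",cv2.resize(c[60:260,220:420],None,fx=4,fy=3))
```

```text
at [445.7 218.7 151.4] phi 97.12 tilt [-8.997e+01 -1.000e-02  9.712e+01] w 8.2 F [ 0.3  0.  -2.1] t 45.15
turn units 0.0 (or 52.36 -52.36 ) shift units [-0.    0.23  0.  ] maxrows 0.2
```

View pics/w26z.png

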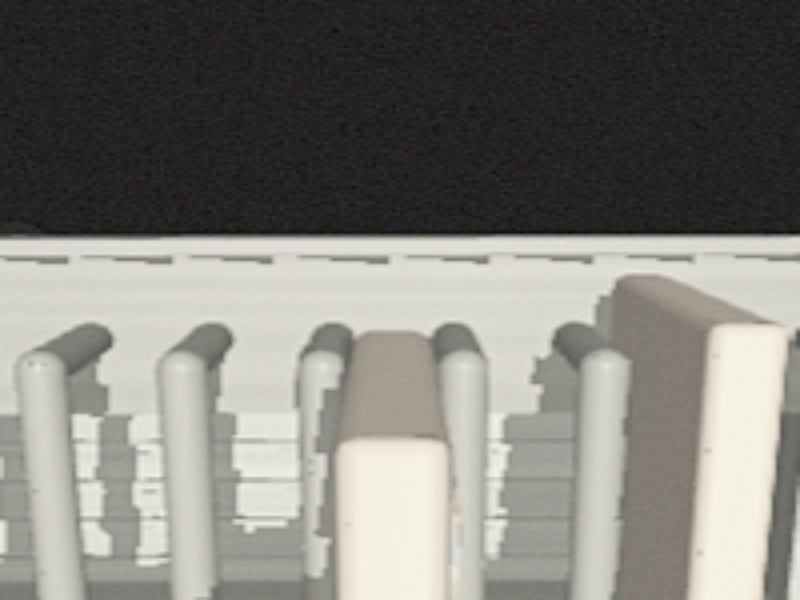

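View pics/w26.png

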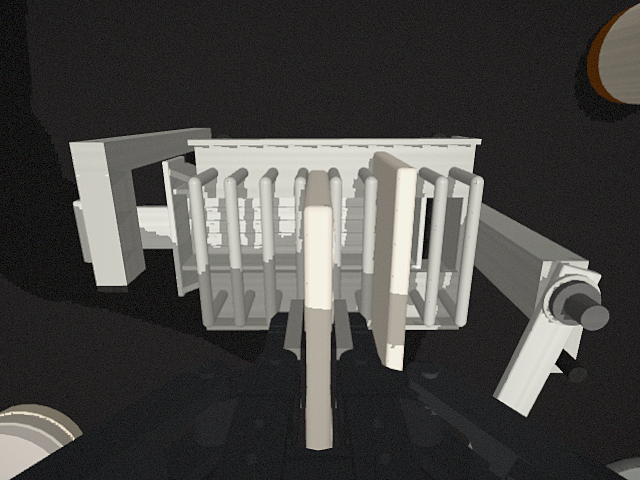

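>>> step_arm(
  moves="-0.012 0.1 0 0 0 0 0;0 0.3 0 0 0 0 0;0 0.3 0 0 0 0 0;0 0.25 0 0 0 0 0;0 0.12 0 0 0 0 0;0 0.05 0 0 0 0 0;0 0 0 0 0 0 0;0 0 0 0 0 0 0",
)

```text
clock: 46.0
eef_pos: [446.2, 218.0, 95.7]
tool_rot: [-1.572, -0.0, 1.696]
force: [-0.1, 0.7, -0.8]
width: 7.7
```

>>> step_arm(
  moves="0 0.03 0 0 0 0 0;0 0 0 0 0 0 0;0 0 0 0 0 0 0",
)

```text
clock: 46.3
eef_pos: [446.0, 217.8, 93.9]
tool_rot: [-1.571, -0.0, 1.696]
force: [0.1, -0.6, -1.4]
width: 8.3
```

>>> step_arm(
  moves="0 0.03 0 0 0 0 0;0 0 0 0 0 0 0;0 0 0 0 0 0 0",
)

```text
clock: 46.6
eef_pos: [446.1, 218.0, 93.3]
tool_rot: [-1.572, 0.0, 1.696]
force: [-2.3, -0.9, 9.8]
width: 8.0
```

Run:
```python
from h import *
plan([445.6,218.6,94],97.1)
s=ctrl.read_state();p=get_image("wrist");
c=p["color"];cv2.imwrite("pics/w27.png",c)
```

```text
at [446.1 218.   93.3] phi 97.17 tilt [-9.007e+01  2.000e-02  9.717e+01] w 8.0 F [-2.3 -0.9  9.8] t 46.6
turn units 0.01 (or 52.37 -52.35 ) shift units [ 0.01 -0.01  0.01] maxrows 0.0
```

View pics/w27.png

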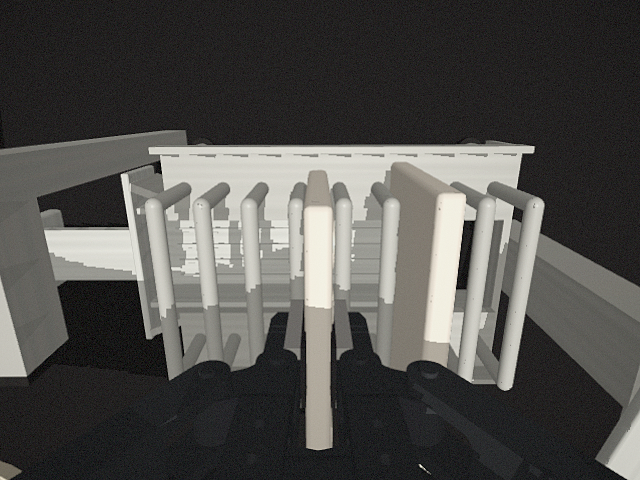

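>>> step_arm(
  moves="0 -0.02 0 0 0 0 0.1;0 0 0 0 0 0 0.2;0 0 0 0 0 0 0.22;0 0 0 0 0 0 0.22;0 0 0 0 0 0 0.22;0 -0.3 0 0 0 0 0.22;0 -0.8 0 0 0 0 0.22;0 -1 0 0 0 0 0.3;0 -0.6 0 0 0 0 0.3;0 0 0 0 0 0 0.3;0 0 0 0 0 0 0.3",
)

```text
clock: 47.75
eef_pos: [446.1, 217.4, 228.5]
tool_rot: [-1.572, 0.0, 1.695]
force: [-0.0, -0.2, -0.1]
width: 25.7
```

Run:
```python
from h import *
plan([473.5,-353,230],0.3)
s=ctrl.read_state();p=get_image("wrist");
c=p["color"];cv2.imwrite("pics/w28.png",c)
import pickle;pickle.dump((s,p),open("last.pkl","wb"))
p2=get_image("side");cv2.imwrite("pics/side2.png",cv2.resize(p2["color"][190:390,240:420],None,fx=4,fy=3))
for t in ["tile1","tray","tray_tab"]:
    print([(np.round(r["position"]),round(float(r["conf"]),2)) for r in nets.place_of(p2,t)[:6]])
```

```text
at [446.1 217.4 228.5] phi 97.13 tilt [-9.006e+01  2.000e-02  9.713e+01] w 25.7 F [-0.  -0.2 -0.1] t 47.75
turn units 14.08 (or 66.44 -38.28 ) shift units [  0.49  -0.03 -11.41] maxrows 11.4
[(array([448., 218.,  45.]), 0.98), (array([ 209., -366.,    1.]), 0.91), (array([442., 259.,  45.]), 0.79), (array([ 725., -406.,    1.]), 0.71), (array([686., -10.,  -2.]), 0.21)]
[]
[(array([465.,  53.,  20.]), 0.82), (array([306., 412.,   2.]), 0.72)]
```

View pics/w28.png

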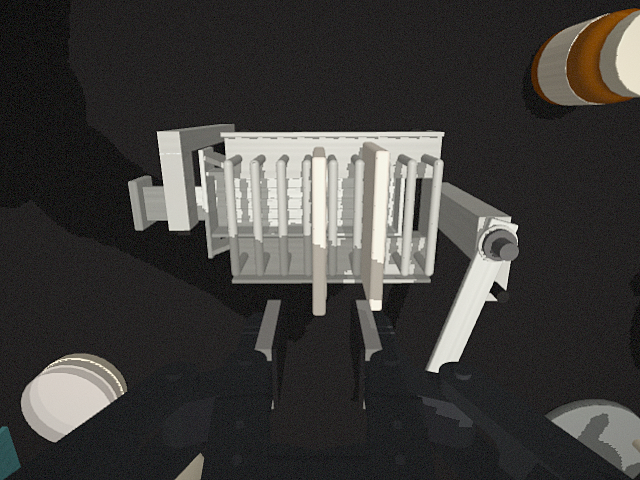

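View pics/side2.png

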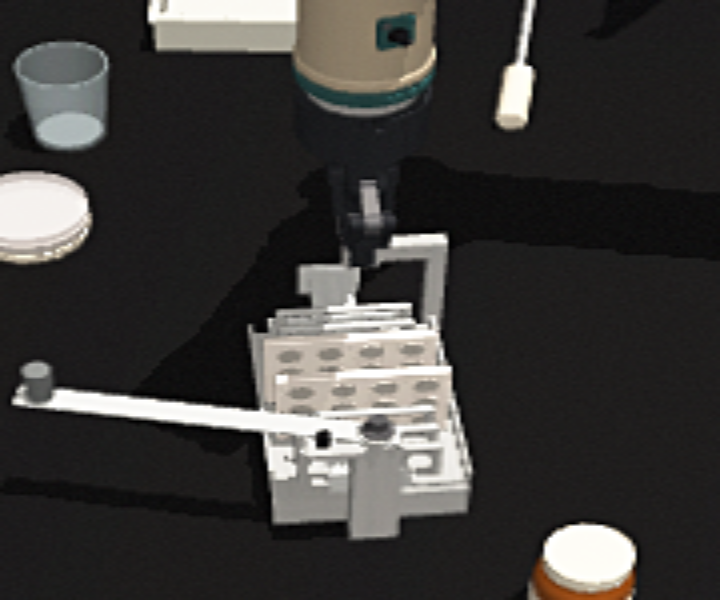

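>>> step_arm(
  moves="0 0 0 0 1 0 0.3;0 0 0 0 1 0 0.3;0 0 0 0 1 0 0.3;0 0 0 0 1 0 0.3;0 0 0 0 1 0 0.3;0 0 0 0 1 0 0.3;0 0 0 0 1 0 0.3;0 0 0 0 1 0 0.3;0 0 0 0 1 0 0.3;0 0 0 0 1 0 0.3;0 0 0 0 1 0 0.3;0 0 0 0 1 0 0.3;0 0 0 0 1 0 0.3;0 0 0 0 1 0 0.3;0 0 0 0 0.08 0 0.3",
)

```text
clock: 49.5
eef_pos: [445.5, 217.7, 227.6]
tool_rot: [-1.572, 0.001, 0.006]
force: [-0.1, -0.0, 0.2]
width: 25.6
```

>>> step_arm(
  moves="0.04 0 -0.88 0 0 0 0.3;0.04 0 -0.88 0 0 0 0.3;0.04 0 -0.88 0 0 0 0.3;0.04 0 -0.88 0 0 0 0.3;0.04 0 -0.88 0 0 0 0.3;0.04 0 -0.88 0 0 0 0.3;0.04 0 -0.88 0 0 0 0.3;0.04 0 -0.88 0 0 0 0.3;0.04 0 -0.88 0 0 0 0.3;0.04 0 -0.88 0 0 0 0.3;0.04 0 -0.88 0 0 0 0.3;0.04 0.5 -0.85 0 0 0 0.3;0.02 0.8 -0.85 0 0 0 0.3;0 0.8 0 0 0 0 0.3;0 0 0 0 0 0 0.3;0 0 0 0 0 0 0.3",
)

```text
clock: 51.1
eef_pos: [474.3, -343.6, 128.6]
tool_rot: [-1.568, 0.001, 0.009]
force: [1.7, 0.3, 0.1]
width: 25.7
```

Run:
```python
from h import *
plan([473.8,-353,58],0.3)
s=ctrl.read_state();p=get_image("wrist");
c=p["color"];cv2.imwrite("pics/w29.png",c)
```

```text
at [ 474.3 -343.6  128.6] phi 0.51 tilt [-8.987e+01  7.000e-02  5.100e-01] w 25.7 F [1.7 0.3 0.1] t 51.1
turn units 0.03 (or 52.39 -52.33 ) shift units [-0.01  1.41 -0.19] maxrows 1.4
```

View pics/w29.png

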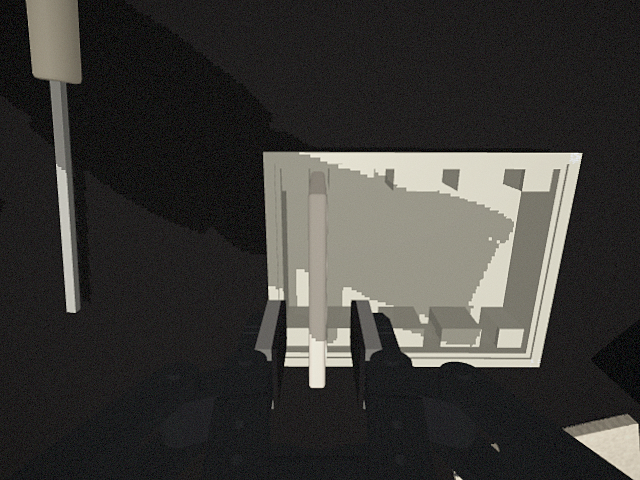

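Last tile, centred. Descend, grip, lift, turn.

>>> step_arm(
  moves="0 0.5 -0.18 0 0.02 0 0.3;0 0.5 0 0 0 0 0.3;0 0.41 0 0 0 0 0.3;0 0 0 0 0 0 0.3;0 0 0 0 0 0 0.05;0 0 0 0 0 0 0;0 0 0 0 0 0 0;0 0 0 0 0 0 0;0 0 0 0 0 0 0;0 -0.4 0 0 0 0 0;0 -0.8 0 0 0 0 0;0 -1 0 0 0 0 0;0 -1 0 0 0 0 0;0 -0.2 0 0 0 0 0;0 0 0 0 0 0 0",
)

```text
clock: 52.65
eef_pos: [475.3, -354.7, 231.2]
tool_rot: [-1.574, -0.004, 0.004]
force: [-0.7, 0.1, -2.4]
width: 8.3
```

>>> step_arm(
  moves="0 0 0 0 -1 0 0;0 0 0 0 -1 0 0;0 0 0 0 -1 0 0;0 0 0 0 -1 0 0;0 0 0 0 -1 0 0;0 0 0 0 -1 0 0;0 0 0 0 -1 0 0;0 0 0 0 -1 0 0;0 0 0 0 -1 0 0;0 0 0 0 -1 0 0;0 0 0 0 -1 0 0;0 0 0 0 -1 0 0;0 0 0 0 -1 0 0;0 0 0 0 -1 0 0;0 0 0 0 -0.1 0 0;0 0 0 0 0 0 0",
)

```text
clock: 54.25
eef_pos: [473.4, -353.6, 226.9]
tool_rot: [-1.569, -0.002, 1.694]
force: [0.2, -0.2, -1.6]
width: 7.8
```

Run:
```python
from h import *
plan([450.6,180.4,230],97.1)
p=get_image("wrist");cv2.imwrite("pics/w30.png",p["color"])
```

```text
at [ 473.4 -353.6  226.9] phi 97.04 tilt [-89.89  -0.13  97.04] w 7.8 F [ 0.2 -0.2 -1.6] t 54.25
turn units -0.01 (or 52.35 -52.37 ) shift units [10.65 -0.06 -0.87] maxrows 10.7
```

View pics/w30.png

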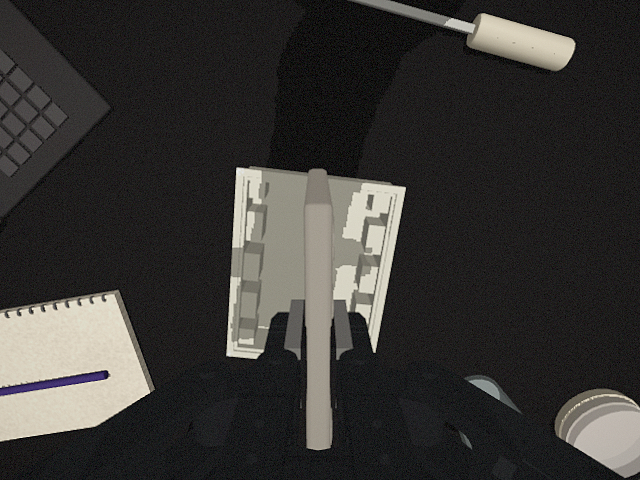

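>>> step_arm(
  moves="0.8 0 -0.065 0 0 0 0;0.8 0 -0.065 0 0 0 0;0.8 0 -0.065 0 0 0 0;0.8 0 -0.065 0 0 0 0;0.8 0 -0.065 0 0 0 0;0.8 0 -0.065 0 0 0 0;0.8 0 -0.065 0 0 0 0;0.8 0 -0.065 0 0 0 0;0.8 0 -0.065 0 0 0 0;0.8 0 -0.065 0 0 0 0;0.8 0 -0.065 0 0 0 0;0.8 0 -0.065 0 0 0 0;0.8 0 -0.065 0 0 0 0;0.24 0 -0.02 0 0 0 0;0 0 0 0 0 0 0;0 0.4 0 0 0 0 0;0 0.7 0 0 0 0 0;0 0.4 0 0 0 0 0;0 0 0 0 0 0 0;0 0 0 0 0 0 0",
)

```text
clock: 56.3
eef_pos: [451.2, 178.0, 153.7]
tool_rot: [-1.57, 0.001, 1.694]
force: [0.7, 0.6, -1.9]
width: 7.7
```

Run:
```python
from h import *
plan([450.6,180.4,140],97.1)
s=ctrl.read_state();p=get_image("wrist");
c=p["color"];cv2.imwrite("pics/w31.png",c)
cv2.imwrite("pics/w31z.png",cv2.resize(c[60:260,220:420],None,fx=4,fy=3))
```

```text
at [451.2 178.  153.7] phi 97.04 tilt [-8.997e+01  5.000e-02  9.704e+01] w 7.7 F [ 0.7  0.6 -1.9] t 56.3
turn units -0.01 (or 52.35 -52.37 ) shift units [0.05 0.27 0.01] maxrows 0.3
```

View pics/w31z.png

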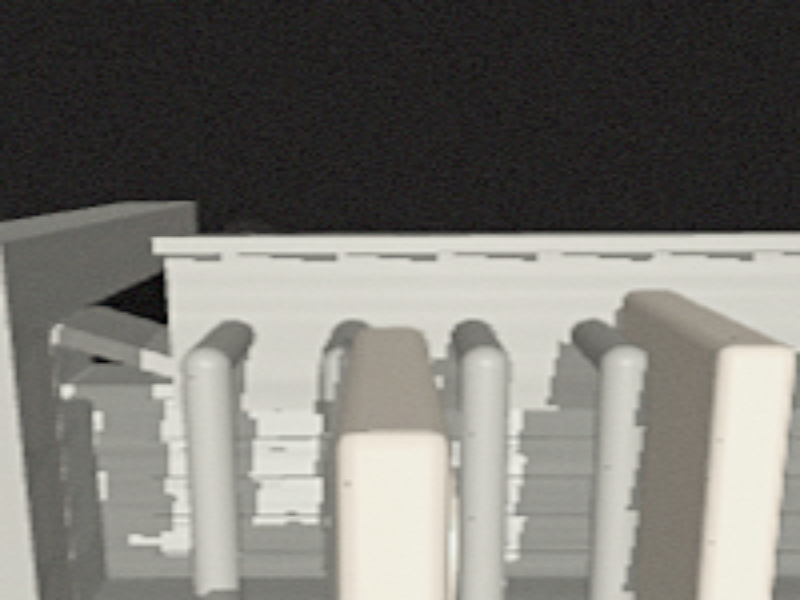

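View pics/w31.png

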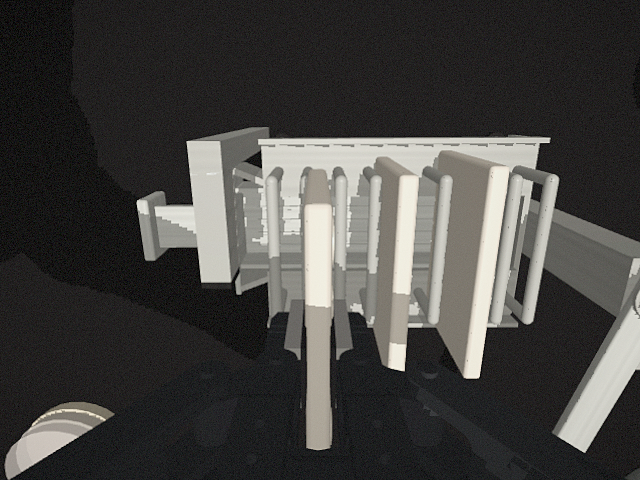

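>>> step_arm(
  moves="0.055 0.1 0 0 0 0 0;0 0 0 0 0 0 0;0 0 0 0 0 0 0",
)

```text
clock: 56.65
eef_pos: [450.8, 182.1, 148.9]
tool_rot: [-1.572, 0.0, 1.696]
force: [0.0, -0.5, -1.5]
width: 7.9
```

Run:
```python
from h import *
plan([450.6,180.4,140],97.1)
s=ctrl.read_state();p=get_image("wrist");
c=p["color"]
cv2.imwrite("pics/w32z.png",cv2.resize(c[60:260,220:420],None,fx=4,fy=3))
```

```text
at [450.8 182.1 148.9] phi 97.17 tilt [-90.05   0.    97.17] w 7.9 F [ 0.  -0.5 -1.5] t 56.65
turn units 0.01 (or 52.37 -52.35 ) shift units [-0.03  0.18  0.01] maxrows 0.2
```

View pics/w32z.png

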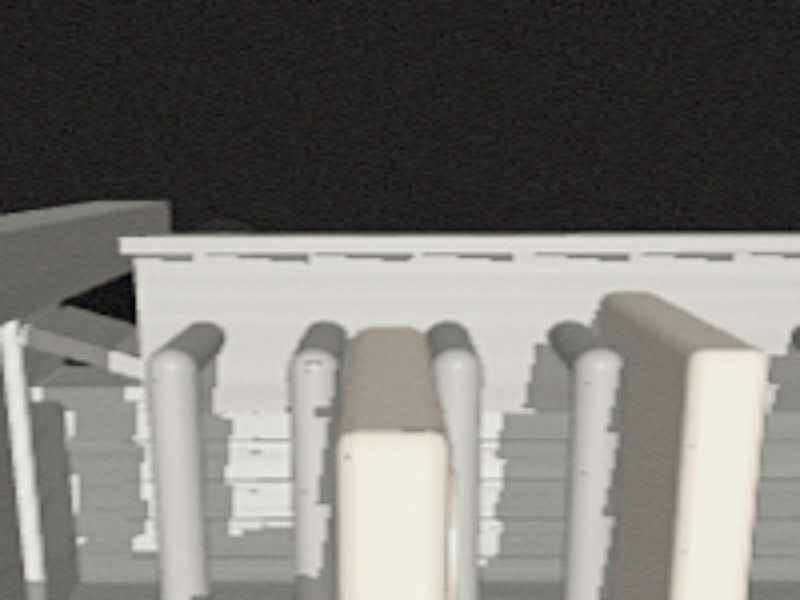

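>>> step_arm(
  moves="-0.02 0.1 0 0 0 0 0;0 0 0 0 0 0 0;0 0 0 0 0 0 0;0 0 0 0 0 0 0",
)

```text
clock: 57.1
eef_pos: [450.7, 181.1, 143.5]
tool_rot: [-1.571, -0.0, 1.696]
force: [-0.4, -0.0, -1.8]
width: 7.8
```

Run:
```python
from h import *
plan([450.6,180.4,140],97.1)
s=ctrl.read_state();p=get_image("wrist");
c=p["color"]
cv2.imwrite("pics/w33z.png",cv2.resize(c[60:260,220:420],None,fx=4,fy=3))
```

```text
at [450.7 181.1 143.5] phi 97.16 tilt [-9.000e+01 -1.000e-02  9.716e+01] w 7.8 F [-0.4 -0.  -1.8] t 57.1
turn units 0.01 (or 52.37 -52.35 ) shift units [-0.01  0.07  0.  ] maxrows 0.1
```

View pics/w33z.png

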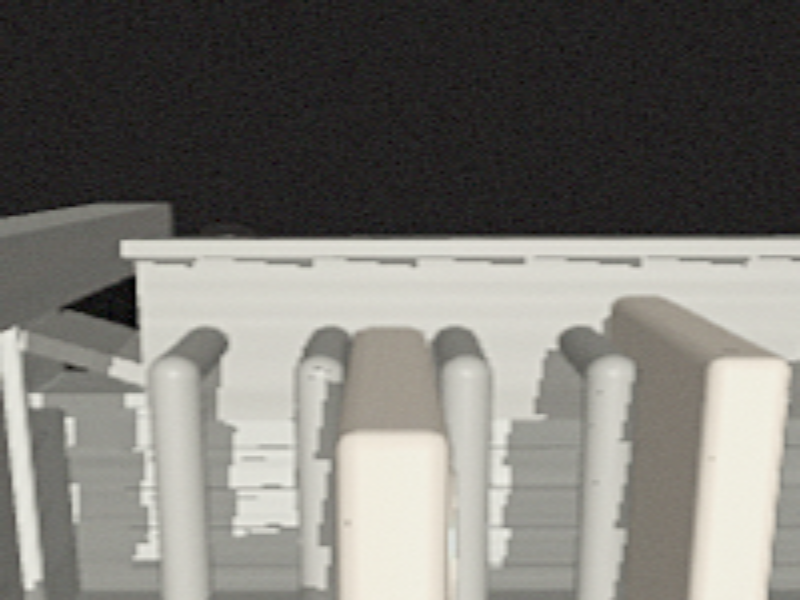

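>>> step_arm(
  moves="0 0.25 0 0 0 0 0;0 0.25 0 0 0 0 0;0 0.25 0 0 0 0 0;0 0.12 0 0 0 0 0;0 0 0 0 0 0 0;0 0 0 0 0 0 0",
)

```text
clock: 57.75
eef_pos: [450.6, 181.2, 99.8]
tool_rot: [-1.57, -0.0, 1.696]
force: [0.9, -0.6, -1.7]
width: 7.8
```

Run:
```python
from h import *
plan([450.6,180.4,94],97.1)
s=ctrl.read_state();p=get_image("wrist");
c=p["color"]
cv2.imwrite("pics/w34.png",c)
```

```text
at [450.6 181.2  99.8] phi 97.18 tilt [-8.998e+01 -1.000e-02  9.718e+01] w 7.8 F [ 0.9 -0.6 -1.7] t 57.75
turn units 0.01 (or 52.37 -52.35 ) shift units [-0.02  0.12  0.  ] maxrows 0.1
```

View pics/w34.png

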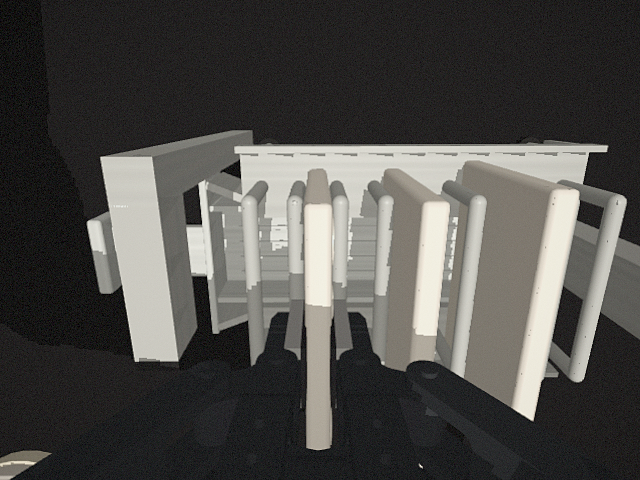

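>>> step_arm(
  moves="0 0.06 0 0 0 0 0;0 0.04 0 0 0 0 0;0 0 0 0 0 0 0;0 0 0 0 0 0 0",
)

```text
clock: 58.2
eef_pos: [451.1, 181.4, 96.6]
tool_rot: [-1.573, 0.0, 1.696]
force: [-2.7, -1.8, 14.8]
width: 7.8
```

>>> step_arm(
  moves="0 -0.03 0 0 0 0 0.1;0 0 0 0 0 0 0.18;0 0 0 0 0 0 0.2;0 0 0 0 0 0 0.2;0 0 0 0 0 0 0.2",
)

```text
clock: 58.7
eef_pos: [450.7, 181.0, 96.4]
tool_rot: [-1.571, -0.0, 1.696]
force: [0.4, 0.2, -0.5]
width: 17.1
```

>>> step_arm(
  moves="0 -0.3 0 0 0 0 0.2;0 -0.8 0 0 0 0 0.2;0 -1 0 0 0 0 0.3;0 -0.6 0 0 0 0 0.3;0 0 0 0 0 0 0.3;0 0 0 0 0 0 0.3",
)

```text
clock: 59.3
eef_pos: [450.9, 180.7, 231.7]
tool_rot: [-1.572, 0.0, 1.695]
force: [-0.5, -0.8, -0.9]
width: 25.8
```

Run:
```python
from h import *
plan([633,298,230],81)
s=ctrl.read_state();p=get_image("wrist");
cv2.imwrite("pics/w35.png",p["color"])
p2=get_image("side");cv2.imwrite("pics/side3.png",cv2.resize(p2["color"][190:390,240:420],None,fx=4,fy=3))
for q in (p2,get_image("top")):
  for t in ["tile1","tray","tray_tab","tray_plate","bar_knob"]:
    print(t,[(np.round(r["position"]),round(float(r["conf"]),2)) for r in nets.place_of(q,t)[:6]])
```

```text
at [450.9 180.7 231.7] phi 97.13 tilt [-9.006e+01  2.000e-02  9.713e+01] w 25.8 F [-0.5 -0.8 -0.9] t 59.3
turn units 2.35 (or 54.71 -50.01 ) shift units [ 2.89  0.03 -3.23] maxrows 3.2
tile1 [(array([442., 260.,  43.]), 0.86), (array([453., 182.,  42.]), 0.69), (array([447., 217.,  42.]), 0.68), (array([ 211., -365.,   -5.]), 0.64), (array([ 726., -403.,    2.]), 0.61)]
tray [(array([443., 230.,  40.]), 0.63), (array([ 531., -354.,    1.]), 0.4)]
tray_tab []
tray_plate [(array([ 534., -350.,    0.]), 0.59), (array([458., 119.,  14.]), 0.58)]
bar_knob [(array([634., 299., 168.]), 0.72)]
tile1 [(array([ 208., -365.,   -1.]), 0.84), (array([439., 256.,  43.]), 0.83), (array([455., 185.,  45.]), 0.71), (array([ 725., -409.,   -2.]), 0.69), (array([454., 215.,  43.]), 0.45)]
tray [(array([444., 208.,   5.]), 0.7), (array([439., 252.,  44.]), 0.22)]
tray_tab [(array([441., 210.,   5.]), 0.17)]
tray_plate [(array([441., 210.,   5.]), 0.25)]
bar_knob [(array([634., 296., 170.]), 0.56)]
```

View pics/w35.png

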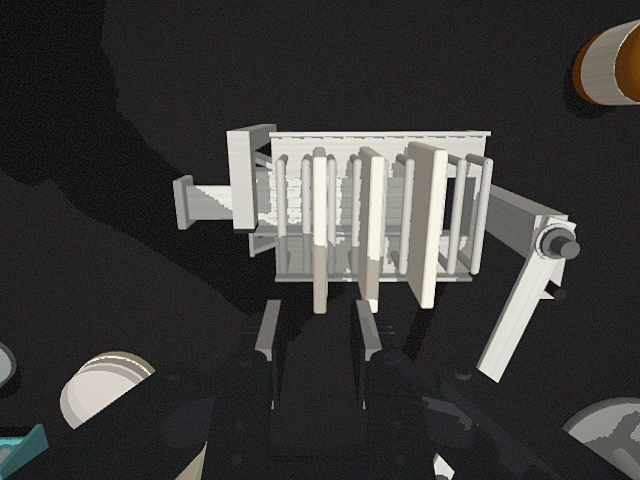

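View pics/side3.png

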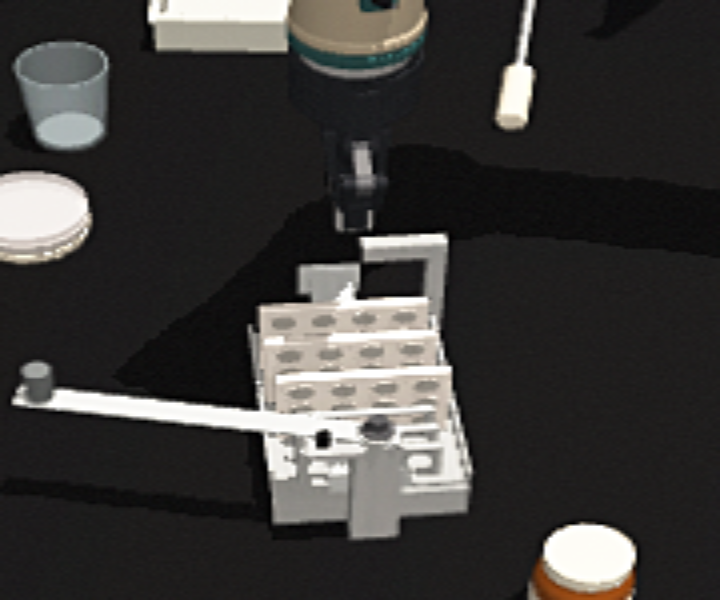

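Run:
```python
from h import *
plan([638,297,232],81.6)
```

```text
at [450.7 181.  231.4] phi 97.16 tilt [-90.    -0.    97.16] w 25.9 F [-0.8  0.6  0.4] t 59.95
turn units 2.26 (or 54.62 -50.1 ) shift units [ 2.84 -0.01 -3.37] maxrows 3.4
```

>>> step_arm(
  moves="0 0 0 0 0.8 0 0.4;0 0 0 0 0.8 0 0.4;0 0 0 0 0.66 0 0.4;0.47 0 -0.56 0 0 0 0.4;0.47 0 -0.56 0 0 0 0.4;0.47 0 -0.56 0 0 0 0.4;0.47 0 -0.56 0 0 0 0.4;0.47 0 -0.56 0 0 0 0.4;0.47 0 -0.56 0 0 0 0.4;0 0 0 0 0 0 0.4;0 0 0 0 0 0 0.4;0 0 0 0 0 0 0.4",
)

```text
clock: 61.15
eef_pos: [636.5, 295.4, 231.3]
tool_rot: [-1.57, 0.001, 1.425]
force: [-0.9, 0.0, 0.0]
width: 34.4
```

Run:
```python
from h import *
plan([638,297,153],81.6)
s=ctrl.read_state();p=get_image("wrist");
cv2.imwrite("pics/w36.png",p["color"])
print([(np.round(r["position"]),round(float(r["conf"]),2)) for r in nets.place_of(p,"bar_knob")[:2]])
```

```text
at [636.5 295.4 231.3] phi 81.65 tilt [-8.995e+01  6.000e-02  8.165e+01] w 34.4 F [-0.9  0.   0. ] t 61.15
turn units 0.01 (or 52.37 -52.35 ) shift units [ 0.04  1.57 -0.03] maxrows 1.6
[(array([457., 116.,  16.]), 0.72), (array([633., 300., 173.]), 0.61)]
```

View pics/w36.png

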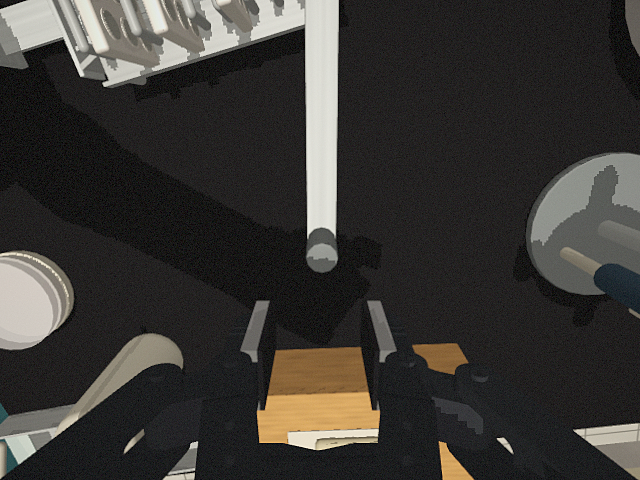

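>>> step_arm(
  moves="0.05 0.5 -0.03 0 0 0 0.4;0 0.6 0 0 0 0 0.4;0 0.45 0 0 0 0 0.4;0 0 0 0 0 0 0.4;0 0 0 0 0 0 0.4",
)

```text
clock: 61.75
eef_pos: [639.3, 298.0, 154.8]
tool_rot: [-1.571, -0.0, 1.424]
force: [-0.7, 0.4, 0.9]
width: 33.8
```

Run:
```python
from h import *
s=ctrl.read_state();p=get_image("wrist");cv2.imwrite("pics/w37.png",p["color"])
plan([638,297,153],81.6)
pin=np.array([430.6,327.5]);yaw=np.radians(97.1)
e=s["eef_pos"][:2];f,_=phi(s)
pos=e;ph=f;th0=1.3;N=16
for i in range(1,N+1):
    th=th0-1.3*i/N;b=yaw-np.pi+th
    lag=-4*min(1,i/2)
    t=pin+210*np.array([np.cos(b),np.sin(b)])+lag*np.array([-np.sin(b),np.cos(b)])
    nf=b+np.pi/2;dd=t-pos
    print(np.round(np.r_[(np.cos(ph)*dd[0]+np.sin(ph)*dd[1])/50,(-np.sin(ph)*dd[0]+np.cos(ph)*dd[1])/50,-(nf-ph)/.12],3),np.round(t))
    pos=t;ph=nf
```

```text
at [639.8 298.6 155.8] phi 81.61 tilt [-9.010e+01 -9.000e-02  8.161e+01] w 34.0 F [ 0.  -0.5 -0.3] t 61.8
turn units 0.0 (or 52.36 -52.36 ) shift units [-0.04  0.06  0.03] maxrows 0.1
[-0.408  0.032  0.681] [635. 278.]
[-0.381  0.02   0.677] [629. 260.]
[-0.341  0.02   0.677] [623. 244.]
[-0.341  0.02   0.677] [616. 228.]
[-0.341  0.02   0.677] [607. 214.]
[-0.341  0.02   0.677] [597. 200.]
[-0.341  0.02   0.677] [586. 187.]
[-0.341  0.02   0.677] [575. 175.]
[-0.341  0.02   0.677] [562. 163.]
[-0.341  0.02   0.677] [548. 153.]
[-0.341  0.02   0.677] [533. 144.]
[-0.341  0.02   0.677] [518. 137.]
[-0.341  0.02   0.677] [502. 130.]
[-0.341  0.02   0.677] [486. 125.]
[-0.341  0.02   0.677] [469. 121.]
[-0.341  0.02   0.677] [453. 119.]
```

View pics/w37.png

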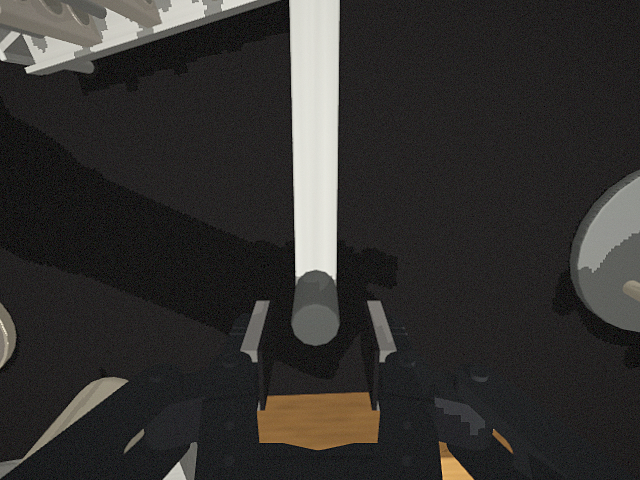

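>>> step_arm(
  moves="-0.41 0 0.03 0 0.68 0 0.4;-0.38 0 0.02 0 0.68 0 0.4;-0.34 0 0.02 0 0.68 0 0.4;-0.34 0 0.02 0 0.68 0 0.4;-0.34 0 0.02 0 0.68 0 0.4;-0.34 0 0.02 0 0.68 0 0.4;-0.34 0 0.02 0 0.68 0 0.4;-0.34 0 0.02 0 0.68 0 0.4;-0.34 0 0.02 0 0.68 0 0.4;-0.34 0 0.02 0 0.68 0 0.4;-0.34 0 0.02 0 0.68 0 0.4;-0.34 0 0.02 0 0.68 0 0.4;0 0 0 0 0 0 0.4;0 0 0 0 0 0 0.4",
)

```text
clock: 63.2
eef_pos: [519.8, 137.9, 155.6]
tool_rot: [-1.571, -0.004, 0.448]
force: [-0.2, 0.5, -0.1]
width: 34.2
```

Run:
```python
from h import *
s=ctrl.read_state();p=get_image("wrist");cv2.imwrite("pics/w38.png",p["color"])
pin=np.array([430.6,327.5]);yaw=np.radians(97.1);b=yaw-np.pi
t=pin+210*np.array([np.cos(b),np.sin(b)])-4*np.array([-np.sin(b),np.cos(b)])
plan([t[0],t[1],153],7.1)
```

```text
at [520.  138.1 155.2] phi 25.64 tilt [-90.01  -0.2   25.64] w 34.1 F [0.9 0.  0.9] t 63.25
turn units 2.7 (or 55.06 -49.66 ) shift units [-1.39  0.04 -0.22] maxrows 1.4
```

View pics/w38.png

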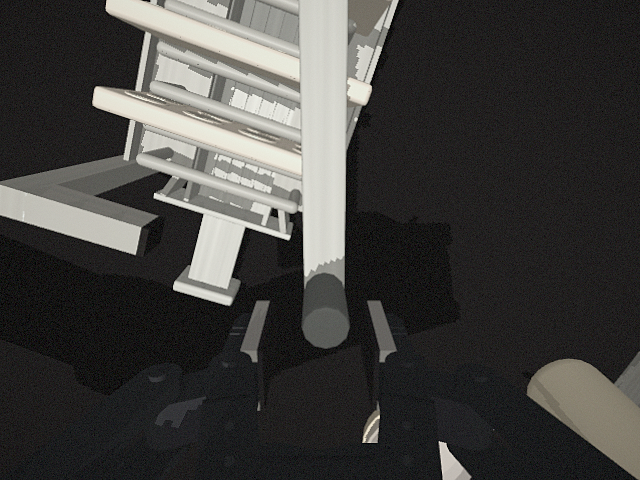

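>>> step_arm(
  moves="-0.34 0 0.02 0 0.68 0 0.4;-0.34 0 0.02 0 0.68 0 0.4;-0.34 0 0.02 0 0.68 0 0.4;0 0 0 0 0 0 0.4;0 0 0 0 0 0 0.4",
)

```text
clock: 63.75
eef_pos: [471.3, 122.7, 154.4]
tool_rot: [-1.57, -0.002, 0.204]
force: [1.1, 0.1, 0.2]
width: 34.1
```

Run:
```python
from h import *
s=ctrl.read_state();p=get_image("wrist");cv2.imwrite("pics/w39.png",p["color"])
pin=np.array([430.6,327.5]);yaw=np.radians(97.1);b=yaw-np.pi
t=pin+210*np.array([np.cos(b),np.sin(b)])-4*np.array([-np.sin(b),np.cos(b)])
plan([t[0],t[1],153],7.1)
```

```text
at [471.4 122.7 154.3] phi 11.64 tilt [-89.96  -0.12  11.64] w 34.1 F [ 0.9  1.  -0.4] t 63.8
turn units 0.66 (or 53.02 -51.7 ) shift units [-0.38  0.03 -0.03] maxrows 0.4
```

View pics/w39.png

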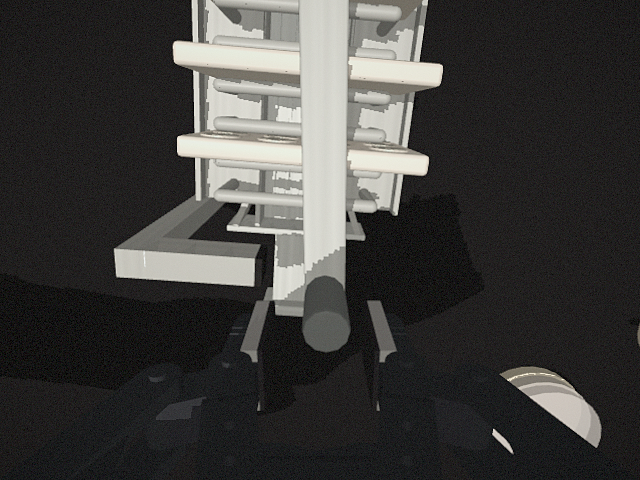

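>>> step_arm(
  moves="-0.2 0 0 0 0.4 0 0.4;-0.16 0 -0.02 0 0.26 0 0.4;0 0 0 0 0 0 0.4;0 0 0 0 0 0 0.4",
)

```text
clock: 64.2
eef_pos: [452.7, 117.7, 154.0]
tool_rot: [-1.571, -0.0, 0.123]
force: [0.3, 0.4, 0.6]
width: 34.2
```

>>> step_arm(
  moves="-0.08 0 0 0 0 0 0.4;0 0 0 0 0 0 0.4;0 0 0 0 0 0 0.4",
)

```text
clock: 64.5
eef_pos: [448.9, 117.3, 154.2]
tool_rot: [-1.571, -0.001, 0.122]
force: [1.5, -0.2, -1.1]
width: 34.3
```

Run:
```python
from h import *
s=ctrl.read_state();p=get_image("wrist");cv2.imwrite("pics/w40.png",p["color"])
plan([450,119,153],7.1)
```

```text
at [448.9 117.3 154.1] phi 6.96 tilt [-8.998e+01 -6.000e-02  6.960e+00] w 34.3 F [2.2 1.7 0.5] t 64.55
turn units -0.02 (or 52.34 -52.38 ) shift units [0.03 0.02 0.03] maxrows 0.0
```

View pics/w40.png

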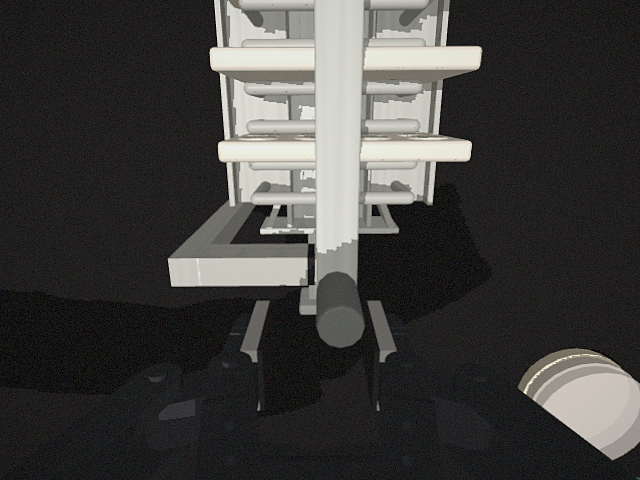

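Bar is nearly at the rubber stop at (312,262); push a little more until force shows.

>>> step_arm(
  moves="-0.06 0 0 0 0 0 0.4;0 0 0 0 0 0 0.4;-0.04 0 0 0 0 0 0.4;0 0 0 0 0 0 0.4",
)

```text
clock: 64.95
eef_pos: [448.5, 117.5, 154.6]
tool_rot: [-1.568, -0.01, 0.121]
force: [11.8, 1.1, -7.8]
width: 34.3
```

>>> step_arm(
  moves="0.24 0 0 0 0 0 0.4;0 0 0 0 0 0 0.5;0 -0.8 0 0 0 0 0.5;0 -1 0 0 0 0 0.5;0 0 -0.5 0 0 0 0.5;0 0 -0.8 0 0 0 0.5;0 0 -0.6 0 0 0 0.5;0 0 0 0 0 0 0.5;0 0 0 0 0 0 0.5;0 0 0 0 0 0 0.5",
)

```text
clock: 65.95
eef_pos: [466.0, 24.8, 243.8]
tool_rot: [-1.57, 0.001, 0.123]
force: [0.1, 0.4, 0.1]
width: 42.6
```

Run:
```python
from h import *
s=ctrl.read_state();p=get_image("wrist");cv2.imwrite("pics/w41.png",p["color"])
plan([450,119,153],7.1)
p2=get_image("side");cv2.imwrite("pics/side4.png",cv2.resize(p2["color"][190:390,240:420],None,fx=4,fy=3))
p3=get_image("top");cv2.imwrite("pics/top4.png",p3["color"])
for q in (p,p2,p3):
  for t in ["tile1","tray","tray_tab","tray_plate","bar_knob","rack_pin","rack_stop"]:
    print(t,[(np.round(r["position"]),round(float(r["conf"]),2)) for r in nets.place_of(q,t)[:5]])
```

```text
at [466.2  25.  243.9] phi 7.08 tilt [-8.996e+01  4.000e-02  7.080e+00] w 42.7 F [-0.6  1.3 -0.3] t 66.0
turn units -0.0 (or 52.36 -52.36 ) shift units [-0.09  1.82  1.91] maxrows 1.9
tile1 []
tray []
tray_tab [(array([468.,  58.,  16.]), 0.73)]
tray_plate [(array([456., 119.,  19.]), 0.92)]
bar_knob [(array([458., 127., 173.]), 0.96)]
rack_pin []
rack_stop [(array([447., 133., 143.]), 0.78)]
tile1 [(array([ 724., -405.,   -4.]), 0.78), (array([442., 260.,  45.]), 0.75), (array([449., 218.,  42.]), 0.61), (array([450., 183.,  40.]), 0.58), (array([ 208., -362.,   -1.]), 0.52)]
tray []
tray_tab [(array([466.,  56.,  17.]), 0.57), (array([445., 224.,   1.]), 0.46), (array([ 672., -155.,    1.]), 0.17)]
tray_plate [(array([459., 119.,  17.]), 0.65)]
bar_knob [(array([ 670., -157.,   -1.]), 0.61), (array([458., 125., 168.]), 0.6), (array([ 533., -352.,    2.]), 0.28)]
rack_pin [(array([434., 327., 136.]), 0.58)]
rack_stop []
tile1 [(array([ 204., -370.,   -3.]), 0.84), (array([462., 114.,  18.]), 0.74), (array([438., 256.,  43.]), 0.7), (array([455., 182.,  46.]), 0.53), (array([443., 225.,  42.]), 0.53)]
tray [(array([441., 208.,   3.]), 0.8)]
tray_tab [(array([463.,  58.,  18.]), 0.98)]
tray_plate [(array([457., 117.,  16.]), 0.9), (array([453., 215.,  41.]), 0.43)]
bar_knob [(array([458., 125., 170.]), 0.73), (array([454., 186.,  43.]), 0.36)]
rack_pin [(array([428., 329., 136.]), 0.83)]
rack_stop [(array([447., 136., 143.]), 0.66)]
```

View pics/w41.png

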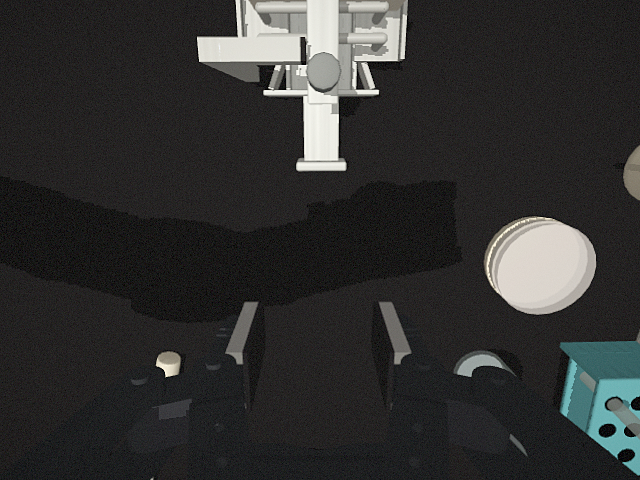

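View pics/side4.png

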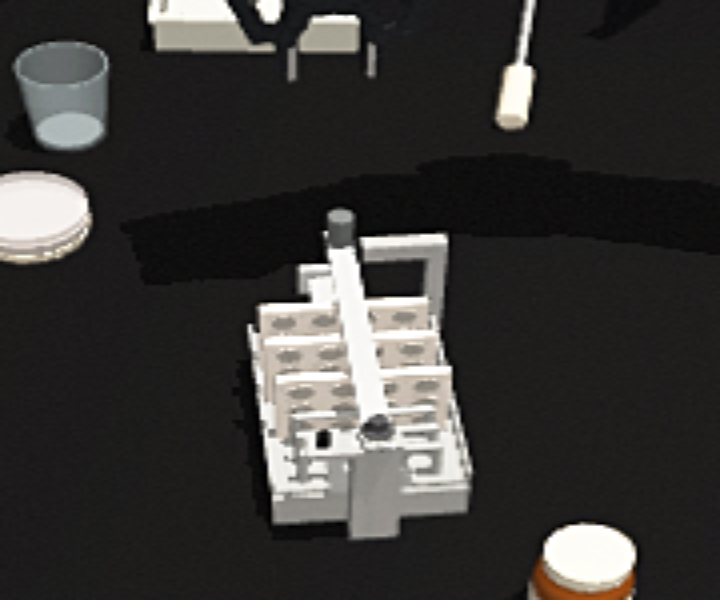

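View pics/top4.png

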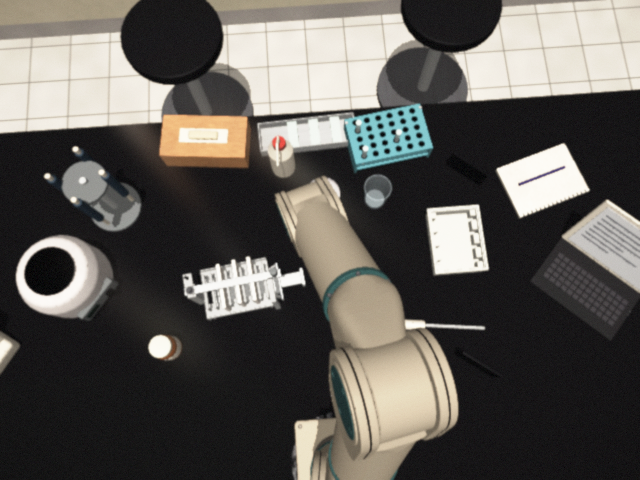

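Run:
```python
import cv2
c=cv2.imread("pics/w41.png");cv2.imwrite("pics/w41z.png",cv2.resize(c[0:180,190:420],None,fx=3.4,fy=3.3))
```

```text
(no output)
```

View pics/w41z.png

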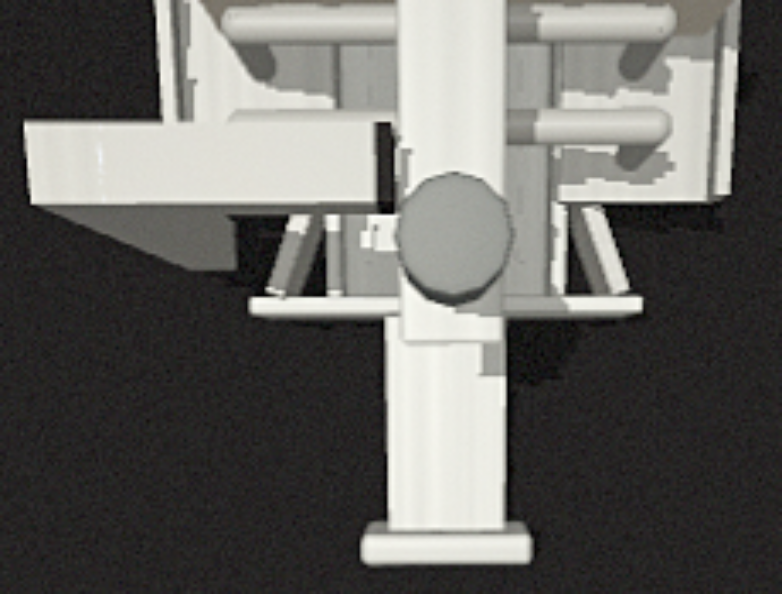

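```bash
python3 -c "
from cell import ctrl
print(ctrl.finish_job())"
```

```text
the job is handed in; nothing more can be done
None
```

The job is handed in, at about 66 s on the robot's clock. `finish_job` gives no verdict, so this is from my own last checks. All steps were carried out in the order given:

1. I swept the keeper bar open by its knob until it pressed on the open stop, at about 1.3 rad.
2. I lifted the tray, turned it end for end and set its tail in the rails. I then pushed it by the tab until the front plate met the flared ends.
3. I lifted all three tiles out of the trough, which was then empty. They stand in the slots at about x = 28.5, -9.5 and -47.5 mm.
4. I swept the bar shut onto its stop, where the push read about 12 N, then backed the gripper clear.

| Last check | Reading |
|---|---|
| Tiles | all three upright; the networks put their lower edges between 40 and 46 mm (ledge height is 42) |
| Tray | home at about x = -20 mm of the rack (allowed -26 to -12) |
| Bar | within about 0.01 rad of closed; less than about 1 mm between bar and rubber in the picture |
| Gripper | clear of everything |
| Bystanders | none looked moved in the pictures; I did not measure them again |

- **First tile off-centre:** it stands about 4 mm towards the +y side, within the 12 mm allowed.
- **Stray reports:** the networks also reported a "tile" at the black look-alike and at two other spots off the rack. I left those alone.
- **Tray knock:** I saw no sign that the tray was knocked aside.

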